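# Lock the probe plug and set the gauge selector to its middle click

## Robot

A 7-joint arm with a two-finger parallel gripper is mounted at the origin on the work surface. World frame = base frame: x ahead of the robot, y to its left, z up, the work surface at z = 0. Lengths are in m, angles in rad, forces in N, time in s.
With the tool pointing down it reaches from about 0.35 to 0.9 m from the base axis. Payload 7.2 kg.
Tool frame: the origin (TCP) lies midway between the tips of the shut fingers; the grasp point (between the pads) lies 19 mm behind it; z points along the fingers, y is the direction in which the jaws open and shut (so a half turn about z gives the same grasp; the last joint's range is limited). The gripper opens to 88 mm and grips with 3 to 60 N. Pads are 20 mm wide; open, the fingers measure 115 mm over their backs; the gripper's body (75 mm by 178 mm) begins 61 mm behind the grasp point.
Start: joints at [1.084, 0.411, -0.013, 1.596, 0.006, 1.134, -0.082], TCP at [0.254, -0.571, 0.187] pointing down, gripper open.
Joint ranges: [-2.95, 2.95], [-0.29, 1.99], [-1.47, 1.44], [0.14, 2.54], [-1.03, 4.17], [0.13, 1.85], [-2.86, 2.86]. Speed limits (rad/s): [2.39, 2.39, 3.01, 3.01, 3.14, 3.14, 3.14].

## Interface

Orientations are given as [roll, pitch, yaw] about the fixed x, y, z axes, in that order (R = Rz(yaw) Ry(pitch) Rx(roll)).
In Python, from plant import manip, imaging gives the robot as it stands. The module is installed in compiled form; this text tells all that it offers.
- The arm moves only by the tool servo_tool, never from a script. Its argument "deltas" is a list of rows, each a list of 3 entries, a list of its own where there are three numbers: the gripper's target within -1 to 1 (fully open at 1, half-way at 0, shut at -1), then the shift along the tool's x, y, z in mm, then the turn about the tool's z in degrees. In form: [[hand, [dx, dy, dz], turn], ...]. A call has 1 to 12 rows; each row shifts and turns the commanded pose from where the row before left it, along the tool's axes as they then stand; what a row does not reach is not made up. A row lasts 1/12 s, in which the tool goes at most 41.7 mm and 7.16 degrees, less where a joint would pass 70% of its speed; a pose out of reach is approached as far as the arm can. A call is refused whole if a number of a shift passes 41.7 or a number of a turn 7.16, either way. A call with a gripper value outside its range is refused whole. The fingers move at their own pace and stop on an object; the grip force is fixed at half the most. Time passes only in rows, so rows that do not move let the fingers close. It gives the time, the measured TCP pose, the force and the opening at its end, in the units of the state.
- manip.read_state(): the state, without advancing time (a new reading comes with each control period).
- imaging.capture(name): name is "scene" or "top"; returns a dict with "color" (384x512x3 uint8, blue, green, red), "range_z" (384x512 float32, m along the optical axis (not along the pixel's ray), 0 where there is no reading), "mtx" (3x3 intrinsics, pixels), "T" (4x4, takes a point from camera to world coordinates). Camera axes: x right, y up, looking along -z (the intrinsics and any distortion apply to the point x, -y, -z); pixel columns grow to the right and rows downward; lengths in m; the calibration is good to about 2 mm. A picture is of the moment at which its call begins.
- manip.sign_off(): hands the job in, once; it reports no verdict.
The state is a dict: "clock": time; "q": joint angles; "dq": joint speeds; "joint_torque": joint torques, N m; "tcp_pos": TCP position; "orientation": TCP orientation; "force": force on the tool from outside, world axes, zero at the start; "torque": the same for the moment, N m; "grip_width": finger opening in m.
Only numpy, scipy, OpenCV 4.12 (cv2) and the standard library are available. Lean on these libraries where they do the work, as an engineer would, in place of code of your own. Each camera call takes 0.05 s, during which the arm holds its last target.

## Task

Put the gauge on the probe: first turn the knurled chrome collar of the probe plug clockwise until it is fully locked in its brass bayonet socket, leaving the selector rod pushed in. Then pull the black-knobbed selector rod out to its middle click and let go; never let it go past the middle, because fully out puts line pressure on the gauge. Leave the loose elbow, plug holder and ferrule where they are.

Things in the scene. Friction and masses are not known exactly. Their poses are not given: they have to be found in the camera images.
- station: Fixed gauge station: 170 x 370 x 8 mm aluminium base plate; on it at right (y -85 mm) a grey case 130 mm wide with a front sloping 35 deg, 120 mm high at the back; at left an aluminium block (56 mm in x, y from -2 to 138 mm, top at 48 mm) with the brass socket. Origin on the shelf near the plate's middle; x points from front to back, y left, z up. It is turned 0.8 to 1.3 rad, its front to the robot's right.
- bridge_pipe (a point): Point on the centre line of the level 14 mm steel pipe run over the case, right above the case's middle, 216 mm above the shelf; the run lies along the station's y from 100 mm right to 100 mm left of this point, with a leg down at each end. It passes some 105 mm above and 15 mm behind the selector knob; a gripper from straight above does not fit there: come along the rod, leaning to the station's front.
- gauge_top (a point): Top of the dial gauge, the station's highest point, 312 mm above the shelf. The gauge (67 mm across, 30 mm deep) stands on the pipe's right-hand leg, its dial facing the station's front.
- collar_grip (a point): Point on the upright axis of the probe plug's collar at the height to grip, 84 mm above the shelf (81 when locked), 16 mm above the collar's lower edge. Collar: knurled chrome, 36 mm across, 26 mm tall. The plug's 16 mm hexagon and stub stand up to 29 mm above this point; the socket's 36 mm flange is 31 mm and the block's top 36 mm below it. z up; x turns with the collar.
- collar (a joint): Turn of the collar in rad, growing clockwise seen from above: 0 = unlocked, 1.22 = locked, against its stop. Starts between 0 and 0.3. Turns stiffly (about 0.08 N m) and stays where it is left. Locking draws collar and plug 3 mm down.
- knob_grip (a point): Centre of the selector rod's knob: black fluted cylinder, 26 mm across, 24 mm long along the 8 mm rod. z points outwards along the rod (up and to the front, 35 deg from vertical); y is the station's y, along which to pinch it, with free room beside it. Rod in: this point is 34 mm off the sloping face; a 26 mm nut and bush stand 10 mm high on the face around the rod.
- rod (a joint): How far the selector rod is pulled out, in m, with three clicks: 0 = fully in (it starts there), 0.012 = middle, 0.024 = fully out. A sprung detent centres it in each click: about 8 N pulls it from fully in; let go between about 0.007 and 0.017 it springs to the middle; about 6 N holds it there, and beyond about 0.019 it snaps fully out.
- elbow: Loose cast aluminium pipe elbow lying flat, about 64 x 64 mm and 44 mm high; origin on the shelf under its middle. Not to be moved.
- plug_holder: Loose grey ABS block 55 x 105 x 26 mm with small chrome tap plugs standing in it, 40 mm high overall; origin under its centre. Not to be moved.
- ferrule: Loose copper ferrule, a ring 30 mm across and 17 mm high, standing on its end; origin under its centre. Not to be moved.

How it is judged:
On the way, in this order (a step that is already met when the one before it is completed fails the run):
1. the plug's collar is turned to its lock while the selector rod is still in (value of joint collar above 1.12 rad and value of joint rod below 0.004 m), for 0.2 s.
2. the selector rod is at its middle click (value of joint rod between 0.0105 and 0.0135 m), for 0.3 s.
At the end, for the whole second after the job is handed in: The plug's collar is locked (turned beyond 1.12 of its 1.22 rad), the selector rod rests in its middle click (12 mm out, within 1.5 mm), released and at rest, and the elbow, plug holder and ferrule are within 20 mm of where they stood (all of step 2 and value of joint collar above 1.12 rad and velocity of joint rod between -0.003 and 0.003 m/s and distance of each of elbow, plug_holder, ferrule from where it was at the start of the episode below 0.02 m); the robot touches nothing.
It fails at once if the selector rod went past its middle click towards fully out (value of joint rod above 0.0185 m).
It fails at once if a loose bystander was moved (distance of any of elbow, plug_holder, ferrule from where it was at the start of the episode above 0.02 m).
It also fails if it takes over 56 s, if anything falls off the work surface, if the arm or the gripper's body presses on something with over 40 N, if the wrist force passes 120 N, or if a joint passes its speed limit or range.

## Working session

There is one attempt and no reset: what is moved stays moved. The work goes in short steps, Python scripts to look and compute and a tool call to move; the robot and the scene stay as the last step left them, time stands still between calls to the robot, and variables do not carry over. Pictures are saved under pics/ and viewed, and the job is handed in when it is done.

Besides the shell and the picture viewer there is one more tool, called after "Emit:" as a command line: name --argument value ..., lists and objects as JSON in quotes. servo_tool: Moves the arm, as the interface text tells. Its arguments: {"type":"object","properties":{"deltas":{"type":"array","items":{"type":"array"}}},"required":["deltas"]}

```bash
mkdir -p pics; python3 - <<'E'
from plant import manip, imaging
import cv2, numpy as np
np.set_printoptions(precision=4,suppress=True)
s=manip.read_state();print(s)
for n in("scene","top"):
    c=imaging.capture(n);cv2.imwrite(f"pics/{n}0.png",c["color"]);np.savez(f"{n}0.npz",**c)
    print(n,c["mtx"],c["T"])
E
```

```text
{'clock': 0.0, 'q': array([ 1.0838,  0.4119, -0.0127,  1.597 ,  0.0056,  1.1343, -0.0822]), 'dq': array([-0.0006, -0.0001,  0.0003, -0.0001,  0.0004, -0.0008,  0.    ]), 'joint_torque': array([ -0.0001, -58.7957,   0.6418, -29.108 ,  -0.0538,   0.0182,
         0.0001]), 'tcp_pos': array([ 0.2539, -0.5705,  0.1858]), 'orientation': array([-3.14  ,  0.0001,  0.4187]), 'force': array([ 0.0189, -0.415 ,  0.3336]), 'torque': array([-0.0489,  0.017 , -0.0243]), 'grip_width': 0.08793036414362954}
scene [[477.0312   0.     257.0805]
 [  0.     477.0312 205.3094]
 [  0.       0.       1.    ]] [[ 0.3671 -0.7372  0.5673  1.131 ]
 [ 0.93    0.3029 -0.2081 -0.1615]
 [-0.0184  0.604   0.7968  0.9514]
 [ 0.      0.      0.      1.    ]]
top [[414.9804   0.     251.1973]
 [  0.     414.9804 199.3536]
 [  0.       0.       1.    ]] [[ 0.0282  0.9811 -0.1916  0.4378]
 [-0.9996  0.0294  0.0036  0.0214]
 [ 0.0092  0.1914  0.9815  1.014 ]
 [ 0.      0.      0.      1.    ]]
```

View pics/scene0.png

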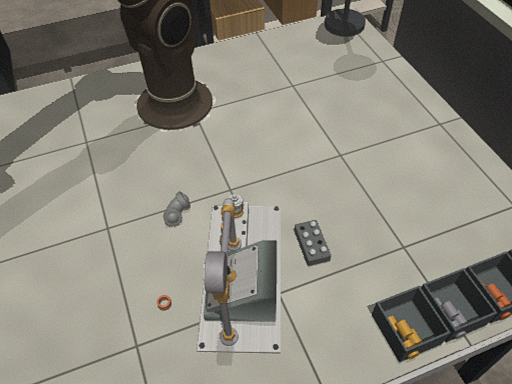

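View pics/top0.png

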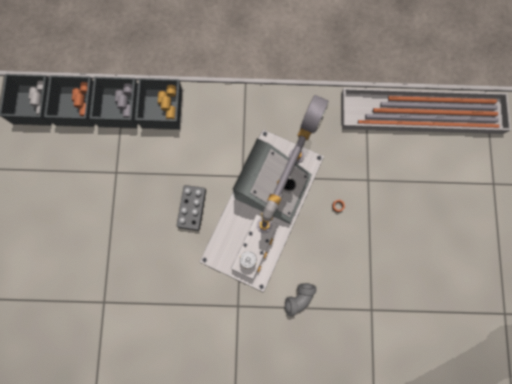

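```bash
python3 - <<'E'
import cv2,numpy as np
a=cv2.imread("pics/scene0.png")[185:355,190:300];cv2.imwrite("pics/sc_crop.png",cv2.resize(a,None,fx=3.5,fy=3.5,interpolation=cv2.INTER_CUBIC))
a=cv2.imread("pics/top0.png")[90:300,190:340];cv2.imwrite("pics/top_crop.png",cv2.resize(a,None,fx=2.8,fy=2.8,interpolation=cv2.INTER_CUBIC))
E
```

```text
(no output)
```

View pics/sc_crop.png

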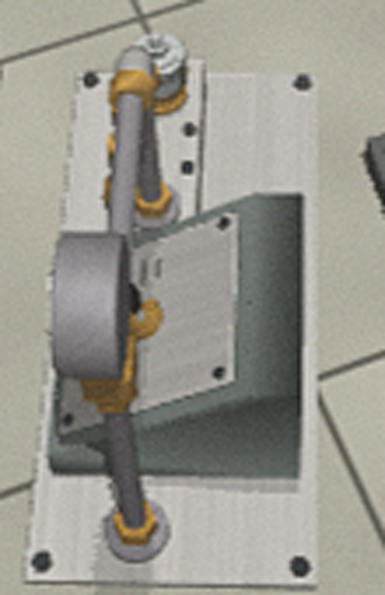

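View pics/top_crop.png

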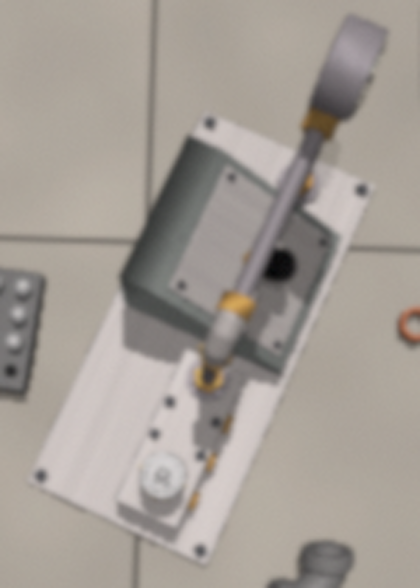

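```bash
cat > h.py <<'E'
import numpy as np,cv2
np.set_printoptions(precision=4,suppress=True)
def load(n): return dict(np.load(n+".npz"))
def cloud(c):
    K=c["mtx"];z=c["range_z"];v,u=np.mgrid[0:z.shape[0],0:z.shape[1]]
    p=np.stack([(u-K[0,2])/K[0,0]*z,-(v-K[1,2])/K[1,1]*z,-z],-1)
    return p@c["T"][:3,:3].T+c["T"][:3,3]
def proj(c,P):
    p=(np.atleast_2d(P)-c["T"][:3,3])@c["T"][:3,:3];K=c["mtx"]
    return np.stack([K[0,2]+K[0,0]*p[:,0]/-p[:,2],K[1,2]+K[1,1]*p[:,1]/p[:,2]],-1)
def ray(c,u,v):
    K=c["mtx"];d=c["T"][:3,:3]@np.array([(u-K[0,2])/K[0,0],-(v-K[1,2])/K[1,1],-1]);return c["T"][:3,3],d
def atz(c,u,v,z):
    o,d=ray(c,u,v);return o+d*(z-o[2])/d[2]
def tri(rs):
    A=0;b=0
    for o,d in rs:
        d=d/np.linalg.norm(d);M=np.eye(3)-np.outer(d,d);A=A+M;b=b+M@o
    return np.linalg.solve(A,b)
E
python3 - <<'E'
from h import *
t=load("top0");s=load("scene0");pt=cloud(t);ps=cloud(s)
scr=lambda x,y:(x/2.8+190,y/2.8+90)
sc=[scr(210,123),scr(362,190),scr(201,551),scr(40,476)]
for x in sc:print("top plate screw",atz(t,*x,.009), pt[int(x[1]),int(x[0])])
cs=lambda x,y:(x/3.5+190,y/3.5+185)
for q in [(300,566),(42,562),(91,79),(303,83)]:
    x=cs(*q);print("scene plate screw",atz(s,*x,.009),ps[int(x[1]),int(x[0])])
for n,q in dict(knob=(277,263),collar=(160,478)).items():
    x=scr(*q);print(n,x,pt[int(round(x[1])),int(round(x[0]))])
for z in(.07,.08,.09,.1,.115):print(z)
x=scr(160,478);u,v=map(int,x)
print(pt[v-8:v+9:2,u-8:u+9:2,2])
x=scr(277,263);u,v=map(int,x)
print(pt[v-8:v+9:2,u-8:u+9:2,2])
E
```

```text
top plate screw [ 0.8047 -0.0127  0.009 ] [ 0.806  -0.0125  0.0124]
top plate screw [ 0.7457 -0.1509  0.009 ] [ 0.7471 -0.1497  0.0116]
top plate screw [ 0.4237 -0.0134  0.009 ] [ 0.4255 -0.0113  0.0143]
top plate screw [0.4826 0.1259 0.009 ] [0.4824 0.1261 0.0136]
scene plate screw [ 0.8082 -0.0122  0.009 ] [ 0.8078 -0.0136  0.0132]
scene plate screw [ 0.7501 -0.1501  0.009 ] [ 0.749  -0.1498  0.0091]
scene plate screw [ 0.4279 -0.0119  0.009 ] [ 0.4271 -0.0116  0.0102]
scene plate screw [0.488  0.1253 0.009 ] [0.4865 0.1244 0.0105]
knob (288.92857142857144, 183.92857142857144) [ 0.6494 -0.0645  0.1203]
collar (247.14285714285714, 260.7142857142857) [0.4787 0.0233 0.1083]
0.07
0.08
0.09
0.1
0.115
[[0.0471 0.05   0.0474 0.0935 0.0949 0.0954 0.0932 0.0487 0.051 ]
 [0.0504 0.0514 0.0935 0.0933 0.0967 0.0969 0.0955 0.0932 0.0437]
 [0.0494 0.0935 0.0982 0.0944 0.1042 0.0974 0.0964 0.0956 0.0949]
 [0.0476 0.0959 0.0994 0.1032 0.1131 0.1131 0.0961 0.099  0.0941]
 [0.0474 0.0955 0.0971 0.0995 0.1125 0.1125 0.1032 0.0946 0.095 ]
 [0.0466 0.0919 0.0979 0.097  0.1032 0.1046 0.0959 0.0934 0.0911]
 [0.0526 0.0923 0.0942 0.0984 0.0974 0.0963 0.0983 0.0949 0.0835]
 [0.0475 0.046  0.091  0.0954 0.0954 0.0949 0.0921 0.0926 0.0489]
 [0.0482 0.0483 0.048  0.0489 0.0539 0.0905 0.0495 0.0484 0.0476]]
[[0.0877 0.221  0.224  0.2256 0.2222 0.0717 0.0727 0.0672 0.0644]
 [0.0834 0.2224 0.2235 0.2239 0.2185 0.0738 0.0708 0.0653 0.0613]
 [0.2196 0.2244 0.2262 0.2211 0.1154 0.1175 0.1165 0.0635 0.0593]
 [0.2235 0.2231 0.2235 0.22   0.1215 0.1211 0.1184 0.1144 0.0601]
 [0.224  0.222  0.2177 0.1168 0.1218 0.1215 0.1186 0.1162 0.0611]
 [0.2228 0.2243 0.2209 0.1177 0.1215 0.1195 0.1175 0.1129 0.0565]
 [0.2227 0.2198 0.1058 0.1154 0.1201 0.1179 0.1148 0.1113 0.0549]
 [0.2216 0.2203 0.0735 0.1092 0.1144 0.1144 0.1115 0.0553 0.0517]
 [0.2226 0.0712 0.0704 0.0666 0.0624 0.0629 0.0615 0.0561 0.0571]]
```

```bash
cat >> h.py <<'E'
from scipy.optimize import least_squares
E
python3 - <<'E'
from h import *
for name,S in (("top0",[[.8047,-.0127],[.7457,-.1509],[.4237,-.0134],[.4826,.1259]]),("scene0",[[.8082,-.0122],[.7501,-.1501],[.4279,-.0119],[.4880,.1253]])):
    c=load(name);p=cloud(c);S=np.array(S);o=S.mean(0)
    ydir=(S[3]-S[0])+(S[2]-S[1]);yaw=np.arctan2(ydir[1],ydir[0])-np.pi/2
    R=np.array([[np.cos(yaw),-np.sin(yaw),0],[np.sin(yaw),np.cos(yaw),0],[0,0,1]])
    q=(p-np.r_[o,0])@R
    print(name,o,yaw, "sides",np.linalg.norm(S[0]-S[1]),np.linalg.norm(S[3]-S[0]))
    # collar
    m=(abs(q[...,1]-.1)<.05)&(abs(q[...,0])<.04)&(q[...,2]>.088)&(q[...,2]<.102)
    a=p[m];h=cv2.minEnclosingCircle(a[:,:2].astype(np.float32));print("collar top z",np.median(a[:,2]),"circle",h,"n",len(a))
    uv=np.argwhere(m)
    m2=(abs(q[...,1]-.1)<.05)&(abs(q[...,0])<.04)&(q[...,2]>.108);print("stub",p[m2].mean(0),m2.sum())
    # face plane
    m=(abs(q[...,1]+.085)<.06)&(q[...,0]>-.06)&(q[...,0]<.06)&(q[...,2]>.03)&(q[...,2]<.118)
    a=q[m]
    n0=np.array([-np.sin(np.radians(35)),0,np.cos(np.radians(35))])
    d=a@n0;hh,e=np.histogram(d,bins=np.arange(0,.15,.002));k=hh.argmax();print("face dist",np.median(d[abs(d-e[k])<.006]),hh[k])
    fd=np.median(d[abs(d-e[k])<.006])
    f=a[abs(d-fd)<.006];A=np.c_[f[:,:2],np.ones(len(f))];co=np.linalg.lstsq(A,f[:,2],rcond=None)[0];print("plane",co,np.degrees(np.arctan(co[0])))
    # knob
    dd=q@n0-fd
    m=(abs(q[...,1]+.085)<.05)&(dd>.03)&(dd<.06)&(abs(q[...,0])<.06)&(q[...,2]<.14)&(c["color"].max(-1)<70)
    k=q[m];ex=np.array([np.cos(np.radians(35)),0,np.sin(np.radians(35))])
    print("knob n",m.sum(),"d",np.percentile(dd[m],[5,50,95]))
    cap=k[(k@n0-fd)>.042]
    pts=np.c_[cap@ex,cap[:,1]].astype(np.float32)
    print("cap",len(cap),pts.min(0),pts.max(0),cv2.minEnclosingCircle(pts))
    np.savez(name+"_st.npz",o=o,R=R)
E
```

```text
top0 [ 0.6142 -0.0128] 1.1658295920370287 sides 0.15026722862953185 0.35065420288369564
collar top z 0.09498109278502104 circle ((0.5134984850883484, 0.006858189590275288), 0.05057613179087639) n 182
stub [ 0.5377 -0.0023  0.1628] 60
face dist 0.07460548941626495 654
plane [0.686  0.0168 0.0921] 34.45147834885576
knob n 103 d [0.0343 0.0431 0.0452]
cap 69 [ 0.0239 -0.0654] [ 0.0462 -0.0437] ((0.03577018901705742, -0.05376159027218819), 0.012149997986853123)
scene0 [ 0.6185 -0.0122] 1.1653973935370074 sides 0.1496396337873092 0.3484742314719986
collar top z 0.09421429818438498 circle ((0.48635682463645935, 0.02045339159667492), 0.018968719989061356) n 77
stub [0.488  0.0204 0.1121] 11
face dist 0.07436144068736934 652
plane [0.6793 0.0305 0.0931] 34.18757565352674
knob n 2 d [0.0306 0.0309 0.0312]Traceback (most recent call last):
  File "<stdin>", line 27, in <module>
    return umr_minimum(a, axis, None, out, keepdims, initial, where)
ValueError: zero-size array to reduction operation minimum which has no identity
```

```bash
python3 - <<'E'
from h import *
for name in("top0","scene0"):
    c=load(name);p=cloud(c);st=load(name+"_st");q=(p-np.r_[st["o"],0])@st["R"]
    near=np.hypot(p[...,0]-.481,p[...,1]-.022)<.03
    m=near&(p[...,2]>.0895)&(p[...,2]<.101)
    a=p[m];print(name,m.sum(),cv2.minEnclosingCircle(a[:,:2].astype(np.float32)),a.mean(0),np.median(a[:,2]))
    m=near&(p[...,2]>.108);print("stub",p[m].mean(0),m.sum(), "st",q[m].mean(0))
    v,u=np.argwhere(m).mean(0);print("px",u,v,"centre pixel")
    near=near&(p[...,2]>.087)&(p[...,2]<.12)
    (a)=np.argwhere(near)[:,::-1].astype(np.float32);print("sil", a.min(0),a.max(0))
E
python3 - <<'E'
import cv2
a=cv2.imread("pics/scene0.png")[190:225,215:260];cv2.imwrite("pics/c1.png",cv2.resize(a,None,fx=12,fy=12,interpolation=cv2.INTER_CUBIC))
a=cv2.imread("pics/top0.png")[240:280,225:270];cv2.imwrite("pics/c2.png",cv2.resize(a,None,fx=12,fy=12,interpolation=cv2.INTER_CUBIC))
a=cv2.imread("pics/top0.png")[165:200,265:310];cv2.imwrite("pics/c3.png",cv2.resize(a,None,fx=12,fy=12,interpolation=cv2.INTER_CUBIC))
E
```

```text
top0 181 ((0.48274117708206177, 0.02109077200293541), 0.018648987635970116) [0.4824 0.0215 0.095 ] 0.09492880520128322
stub [0.482  0.0218 0.1116] 16 st [-0.0203  0.1351  0.1116]
px 247.75 259.375 centre pixel
sil [240. 251.] [256. 268.]Traceback (most recent call last):
  File "<stdin>", line 3, in <module>
  File "h.py", line 3, in load
    def load(n): return dict(np.load(n+".npz"))
                             ~~~~~~~^^^^^^^^^^
    fid = stack.enter_context(open(os.fspath(file), "rb"))
                              ~~~~^^^^^^^^^^^^^^^^^^^^^^^
FileNotFoundError: [Errno 2] No such file or directory: 'scene0_st.npz'
```

View pics/c1.png

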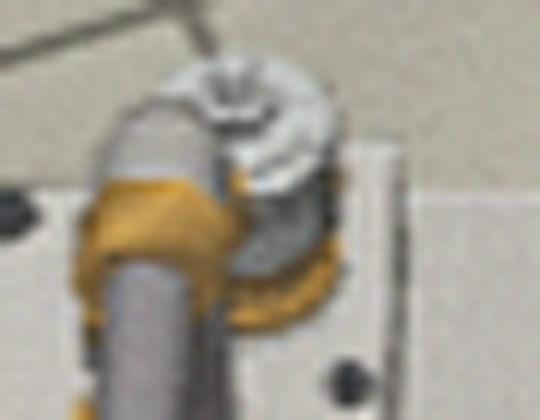

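View pics/c2.png

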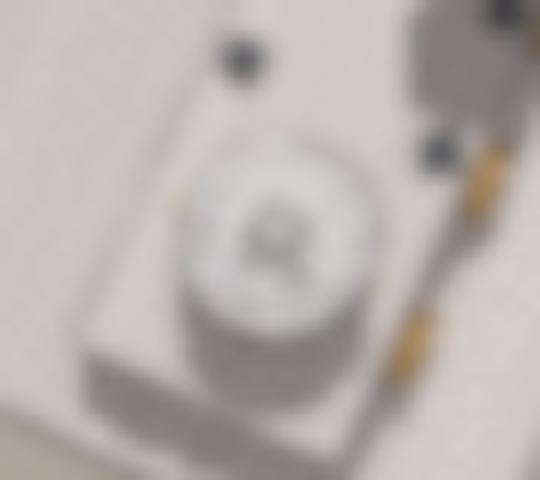

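View pics/c3.png

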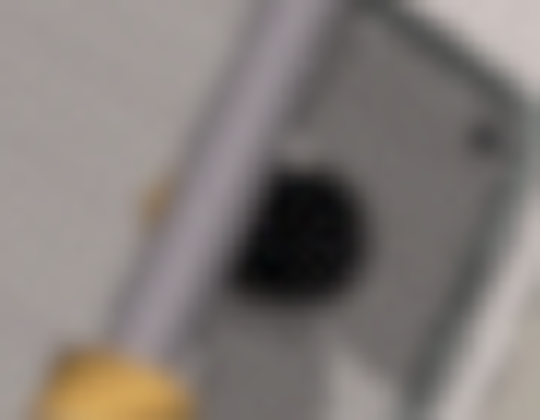

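Emit:
servo_tool --deltas '[[1,[0,0,-25],0],[1,[0,0,-25],0],[1,[20,-20,-20],0],[1,[27,-27,0],0],[1,[27,-27,0],0],[1,[27,-27,0],0],[1,[27,-27,0],0],[1,[27,-27,0],0],[1,[27,-27,0],0],[1,[27,-27,0],0],[1,[27,-27,0],0],[1,[27,-27,0],0]]'

```text
clock: 1.1
tcp_pos: [0.3875, -0.2219, 0.2566]
orientation: [3.141, 0.0, 0.419]
force: [0.4, -0.2, -0.3]
grip_width: 0.0879
```

```bash
python3 - <<'E'
from plant import manip
print(manip.read_state())
E
```

```text
{'clock': 1.1, 'q': array([ 0.66816376,  0.05762192, -0.26753091,  1.88793376,  0.01662549,
        1.19821854, -0.75715666]), 'dq': array([-0.55530553, -0.12633162, -0.45955362,  0.13835197, -0.00607386,
       -0.01552565, -1.00385529]), 'joint_torque': array([ 4.08507898e+00, -3.43309236e+01,  1.50679607e+00, -2.95134008e+01,
        5.04931784e-03,  2.28591696e-01,  1.72601413e+00]), 'tcp_pos': array([ 0.38747982, -0.22189429,  0.25657533]), 'orientation': array([3.14148028e+00, 2.51038239e-04, 4.18637440e-01]), 'force': array([ 0.44387904, -0.20899806, -0.27111535]), 'torque': array([ 0.022005  , -0.09206338, -0.01603252]), 'grip_width': 0.08787347607631235}
```

Emit:
servo_tool --deltas '[[1,[26,-26,0],0],[1,[26,-26,0],0],[1,[26,-26,0],0],[1,[26,-26,0],0],[1,[26,-26,0],0],[1,[26,-26,0],0],[1,[31,-27,0],0],[1,[0,0,0],-7],[1,[0,0,0],-7],[1,[0,0,0],-7],[1,[0,0,0],-7],[1,[0,0,0],-7]]'

```text
clock: 2.1
tcp_pos: [0.4836, 0.0196, 0.2562]
orientation: [-3.141, 0.0, 1.036]
force: [-0.5, -0.1, 0.8]
grip_width: 0.0876
```

```bash
cat > snap.py <<'E'
import sys
from plant import manip, imaging
from h import *
n=sys.argv[1]
for c in sys.argv[2:]:
    d=imaging.capture(c);np.savez(f"{c}{n}.npz",**d);cv2.imwrite(f"pics/{c}{n}.png",d["color"])
s=manip.read_state();print(s["clock"],s["q"],s["tcp_pos"],s["orientation"],s["force"],s["torque"],s["grip_width"])
E
python3 snap.py 1 top scene
python3 - <<'E'
import cv2,numpy as np
a=cv2.imread("pics/top1.png");b=cv2.imread("pics/scene1.png");cv2.imwrite("pics/both1.png",cv2.resize(np.hstack([a[130:330,150:350],b[90:290,130:330]]),None,fx=2,fy=2,interpolation=cv2.INTER_CUBIC))
E
```

```text
2.2 [ 0.3766  0.1576 -0.5788  1.7965  0.0915  1.2149 -0.7674] [0.4836 0.0195 0.2563] [-3.1409  0.0003  1.032 ] [ 0.5972 -0.7352 -0.1511] [-0.0382 -0.0395 -0.0103] 0.08821547449276534
```

View pics/both1.png

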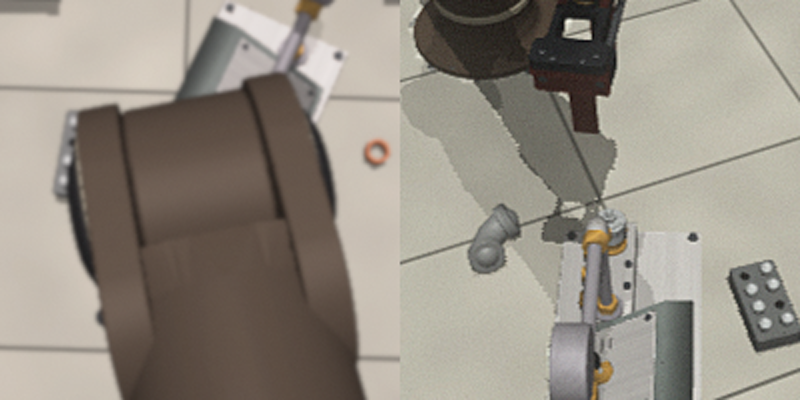

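```bash
python3 - <<'E'
from h import *
c=load("scene1");p=cloud(c);y=1.032
R=np.array([[np.cos(y),np.sin(y),0],[np.sin(y),-np.cos(y),0],[0,0,-1]])
q=(p-np.array([.4836,.0195,.2563]))@R
m=(abs(q[...,0])<.05)&(abs(q[...,1])<.08)&(q[...,2]>-.045)&(q[...,2]<.02)&(c["range_z"]>0)
a=q[m];print(len(a))
print("z max tip",np.sort(a[:,2])[-15:])
for sgn in(1,-1):
    f=a[a[:,1]*sgn>0];print(sgn,len(f));
    if len(f):print(np.percentile(f,[2,10,50,90,98],axis=0))
b=load("scene0");pb=cloud(b)
E
```

```text
37
z max tip [-0.0407 -0.0399 -0.0398 -0.0398 -0.0397 -0.0397 -0.0397 -0.0395 -0.0385
 -0.0381 -0.0377 -0.0375 -0.0374 -0.0372 -0.0354]
1 37
[[-0.0094  0.0483 -0.045 ]
 [-0.0074  0.0517 -0.0444]
 [ 0.0036  0.0538 -0.0414]
 [ 0.0121  0.0551 -0.0377]
 [ 0.0127  0.0553 -0.0367]]
-1 0
```

```bash
python3 - <<'E'
from h import *
c=load("scene1");y=1.032
R=np.array([[np.cos(y),np.sin(y),0],[np.sin(y),-np.cos(y),0],[0,0,-1]])
T=np.array([.4836,.0195,.2563])
im=c["color"].copy()
for q in [(0,0,0),(0,.0575,0),(0,-.0575,0),(.01,.0575,0),(-.01,.0575,0),(.01,.044,0),(-.01,.044,0),(0,.0575,-.06)]:
    u=proj(c,T+R@np.array(q))[0];print(q,u)
    cv2.circle(im,tuple(int(round(x*16)) for x in u),16,(0,255,0),-1,shift=4)
cv2.imwrite("pics/f1.png",cv2.resize(im[80:180,180:280],None,fx=6,fy=6,interpolation=cv2.INTER_CUBIC))
E
```

```text
(0, 0, 0) [228.9458 149.4806]
(0, 0.0575, 0) [223.0981 170.7993]
(0, -0.0575, 0) [234.3915 129.6278]
(0.01, 0.0575, 0) [228.1528 171.368 ]
(-0.01, 0.0575, 0) [218.0557 170.232 ]
(0.01, 0.044, 0) [229.5224 166.2114]
(-0.01, 0.044, 0) [219.5087 165.0976]
(0, 0.0575, -0.06) [220.6441 149.2018]
```

View pics/f1.png

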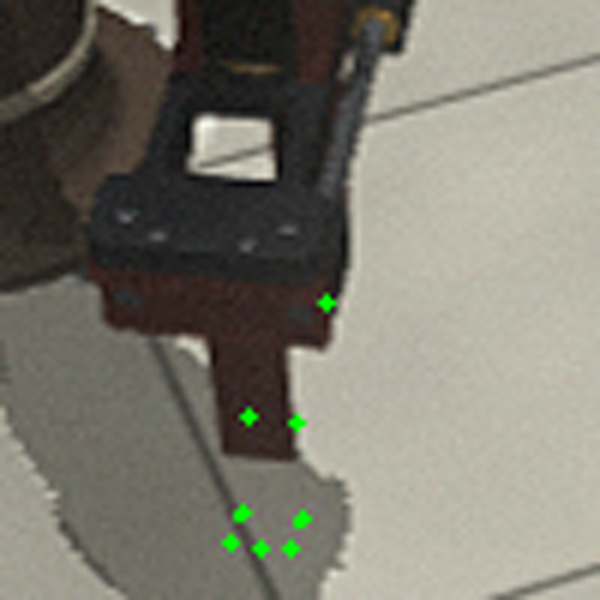

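Emit:
servo_tool --deltas '[[-0.2,[0,0,0],0],[-0.2,[0,0,0],0],[-0.2,[0,0,0],0],[-0.2,[0,0,0],0],[-0.2,[0,0,0],0]]'

```text
clock: 2.62
tcp_pos: [0.4839, 0.0195, 0.2566]
orientation: [3.142, 0.0, 1.029]
force: [0.3, 0.3, -0.5]
grip_width: 0.0581
```

```bash
python3 snap.py 2 scene; python3 - <<'E'
from h import *
c=load("scene2");y=1.032
R=np.array([[np.cos(y),np.sin(y),0],[np.sin(y),-np.cos(y),0],[0,0,-1]])
T=np.array([.4836,.0195,.2563])
im=c["color"].copy()
for q in [(0,0,0),(0.01,.0315,0),(-.01,.0315,0)]:
    u=proj(c,T+R@np.array(q))[0];print(q,u)
    cv2.circle(im,tuple(int(round(x*16)) for x in u),16,(0,255,0),-1,shift=4)
cv2.imwrite("pics/f2.png",cv2.resize(im[80:180,180:280],None,fx=6,fy=6,interpolation=cv2.INTER_CUBIC))
p=cloud(c);q=(p-T)@R
m=(abs(q[...,0])<.05)&(abs(q[...,1])<.08)&(q[...,2]>-.06)&(q[...,2]<.06)&(c["range_z"]>0)
print(np.percentile(q[m],[1,5,50,95,99],axis=0),m.sum())
E
```

```text
2.6667 [ 0.376   0.1572 -0.5782  1.7961  0.0915  1.2149 -0.7703] [0.4839 0.0195 0.2566] [3.1415 0.0001 1.0289] [ 0.3107 -0.8133  1.0392] [-0.0917 -0.0478  0.0554] 0.053946461559603184
(0, 0, 0) [228.9458 149.4806]
(0.01, 0.0315, 0) [230.7697 161.5153]
(-0.01, 0.0315, 0) [220.832  160.4215]
[[-0.0109  0.0306 -0.0598]
 [-0.0096  0.0342 -0.0587]
 [ 0.0021  0.0385 -0.0486]
 [ 0.0117  0.0403 -0.0388]
 [ 0.0122  0.0408 -0.0373]] 107
```

View pics/f2.png

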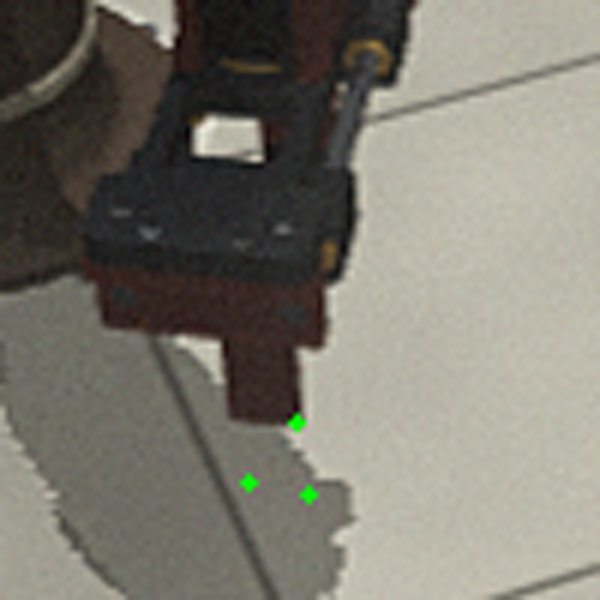

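```bash
python3 - <<'E'
from h import *
c=load("scene2");y=1.029
R=np.array([[np.cos(y),np.sin(y),0],[np.sin(y),-np.cos(y),0],[0,0,-1]])
T=np.array([.4839,.0195,.2566])
q=(cloud(c)-T)@R
for v in range(116,160,3):
    for u in (222,228):print(v,u,q[v,u],c["range_z"][v,u],end=" | ")
    print()
E
```

```text
116 222 [ 0.0144  0.0759 -0.1594] 0.7846774 | 116 228 [ 0.0243  0.0748 -0.1597] 0.7839228 | 
119 222 [ 0.0161  0.0835 -0.1599] 0.77956545 | 119 228 [ 0.0253  0.0804 -0.1583] 0.7816447 | 
122 222 [ 0.0172  0.0893 -0.1588] 0.776893 | 122 228 [ 0.0263  0.0856 -0.1566] 0.7798155 | 
125 222 [ 0.0168  0.0898 -0.1526] 0.78160477 | 125 228 [ 0.0268  0.0893 -0.1535] 0.78007185 | 
128 222 [ 0.0159  0.0883 -0.1444] 0.78916234 | 128 228 [ 0.0256  0.0865 -0.144 ] 0.7893819 | 
131 222 [ 0.0136  0.0824 -0.1316] 0.80307317 | 131 228 [ 0.0235  0.0805 -0.1312] 0.80341667 | 
134 222 [ 0.0124  0.0801 -0.1222] 0.8121419 | 134 228 [ 0.0232  0.0812 -0.1248] 0.80816454 | 
137 222 [-0.0004  0.0385 -0.0726] 0.8777413 | 137 228 [ 0.0227  0.0813 -0.1178] 0.8137101 | 
140 222 [-0.0013  0.0377 -0.0638] 0.8853271 | 140 228 [ 0.0111  0.0411 -0.069 ] 0.87772804 | 
143 222 [-0.0016  0.0389 -0.0571] 0.88996184 | 143 228 [ 0.0098  0.0382 -0.0582] 0.88824713 | 
146 222 [-0.0021  0.039  -0.0492] 0.89623004 | 146 228 [ 0.0093  0.0382 -0.0502] 0.89467865 | 
149 222 [-0.003   0.0385 -0.0405] 0.90367293 | 149 228 [ 0.0092  0.0398 -0.0438] 0.8988355 | 
152 222 [-0.0842 -0.2309  0.2608] 1.3128147 | 152 228 [-0.0669 -0.2299  0.257 ] 1.3072326 | 
155 222 [-0.0803 -0.2146  0.255 ] 1.2981213 | 155 228 [-0.0642 -0.2176  0.2556] 1.2984653 | 
158 222 [-0.0785 -0.2057  0.2572] 1.2943408 | 158 228 [-0.0618 -0.2059  0.2547] 1.2906069 |
```

Emit:
servo_tool --deltas '[[1,[3,1,30],0],[1,[0,0,30],0],[1,[0,0,30],0],[1,[0,0,25],0],[1,[0,0,0],0],[1,[0,0,0],0]]'

```text
clock: 3.17
tcp_pos: [0.4856, 0.0216, 0.1413]
orientation: [-3.139, 0.001, 1.03]
force: [-0.2, 0.3, -0.5]
grip_width: 0.087
```

```bash
python3 snap.py 3 scene top; python3 - <<'E'
from h import *
a=cv2.imread("pics/scene3.png")
cv2.imwrite("pics/f3.png",cv2.resize(a[130:230,180:280],None,fx=6,fy=6,interpolation=cv2.INTER_CUBIC))
E
```

```text
3.2667 [ 0.3362  0.2768 -0.5675  1.9452  0.1796  0.9669 -0.8575] [0.4873 0.0218 0.1432] [ 3.1401 -0.0012  1.0296] [-0.7931  0.7335  0.4025] [ 0.0007 -0.0469 -0.0045] 0.08799975278689876
```

View pics/f3.png

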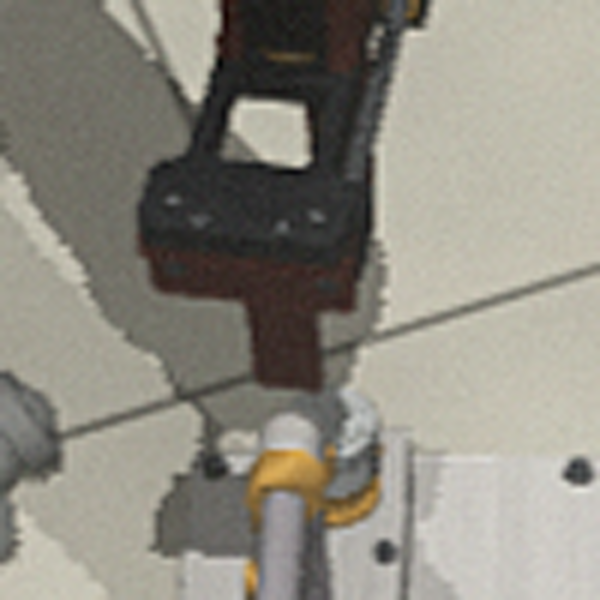

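```bash
python3 - <<'E'
from h import *
c=load("scene3");y=1.03
R=np.array([[np.cos(y),np.sin(y),0],[np.sin(y),-np.cos(y),0],[0,0,-1]])
T=np.array([.4865,.0217,.1425])
q=(cloud(c)-T)@R
for v in range(170,200,3):
    for u in (222,226,230,233):print(v,u,q[v,u],end=" | ")
    print()
m=(abs(q[...,0])<.03)&(abs(q[...,1])<.08)&(q[...,2]>-.07)&(q[...,2]<-.02)
print(np.percentile(q[m],[1,5,50,95,99],axis=0),m.sum())
c=load("top3");q=(cloud(c)-T)@R
print(proj(c,T))
E
```

```text
170 222 [ 0.0049  0.0897 -0.1551] | 170 226 [ 0.0115  0.0863 -0.1524] | 170 230 [ 0.0198  0.0889 -0.1568] | 170 233 [ 0.025   0.0873 -0.1559] | 
173 222 [ 0.0036  0.0875 -0.1441] | 173 226 [ 0.0118  0.0892 -0.1475] | 173 230 [ 0.0195  0.0898 -0.1494] | 173 233 [ 0.0251  0.0894 -0.1499] | 
176 222 [ 0.0011  0.0814 -0.1282] | 176 226 [ 0.0089  0.0815 -0.1297] | 176 230 [ 0.0162  0.08   -0.1292] | 176 233 [ 0.0238  0.0867 -0.1382] | 
179 222 [ 0.0001  0.0805 -0.1182] | 179 226 [ 0.0079  0.0803 -0.1194] | 179 230 [ 0.0158  0.0808 -0.1213] | 179 233 [ 0.0214  0.0797 -0.1211] | 
182 222 [-0.0088  0.0542 -0.0768] | 182 226 [ 0.      0.0559 -0.0803] | 182 230 [ 0.0085  0.0567 -0.0828] | 182 233 [-0.0357 -0.1289  0.1441] | 
185 222 [-0.0096  0.0541 -0.0671] | 185 226 [-0.001   0.0547 -0.0693] | 185 230 [ 0.0072  0.0542 -0.0703] | 185 233 [ 0.0119  0.0489 -0.0647] | 
188 222 [-0.0108  0.0524 -0.0553] | 188 226 [-0.0023  0.0527 -0.0571] | 188 230 [ 0.0064  0.0538 -0.0601] | 188 233 [ 0.0115  0.0494 -0.0556] | 
191 222 [-0.0577 -0.0945  0.1434] | 191 226 [-0.0028  0.0535 -0.0483] | 191 230 [ 0.0056  0.0532 -0.0494] | 191 233 [ 0.0112  0.0504 -0.047 ] | 
194 222 [-0.0561 -0.0864  0.1454] | 194 226 [-0.0033  0.0541 -0.0391] | 194 230 [ 0.0047  0.0522 -0.0382] | 194 233 [ 0.0114  0.0534 -0.0409] | 
197 222 [-0.0536 -0.0752  0.1433] | 197 226 [-0.044  -0.0782  0.1452] | 197 230 [-0.0124 -0.0049  0.0469] | 197 233 [-0.0029  0.0037  0.0343] | 
[[-0.0108 -0.0481 -0.0699]
 [-0.0099 -0.0441 -0.0689]
 [ 0.0009  0.0526 -0.0534]
 [ 0.0115  0.0547 -0.0385]
 [ 0.012   0.0553 -0.0356]] 133
[[247.8626 256.4771]]
```

View pics/top3.png

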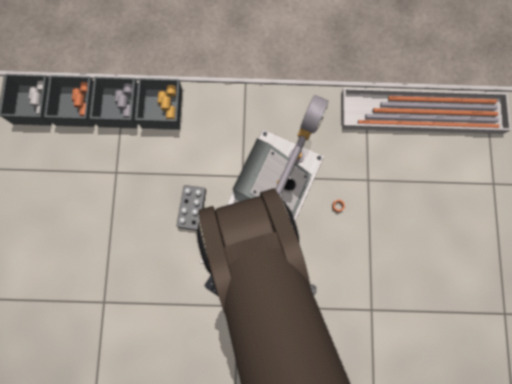

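Emit:
servo_tool --deltas '[[1,[0,0,26],0],[1,[0,0,26],0],[1,[0,0,20],0],[1,[0,0,0],0],[1,[0,0,0],0]]'

```text
clock: 3.68
tcp_pos: [0.4849, 0.0221, 0.0698]
orientation: [-3.139, 0.001, 1.03]
force: [-6.4, 3.1, -2.8]
grip_width: 0.0873
```

```bash
python3 snap.py 4 scene; python3 - <<'E'
from h import *
a=cv2.imread("pics/scene4.png")
cv2.imwrite("pics/f4.png",cv2.resize(a[150:250,180:280],None,fx=6,fy=6,interpolation=cv2.INTER_CUBIC))
E
```

```text
3.7333 [ 0.2954  0.3755 -0.5365  2.0209  0.26    0.8135 -0.9318] [0.485  0.0222 0.0702] [-3.1394  0.0012  1.0301] [-6.4595  2.8161 -3.0818] [0.5131 1.1602 0.0343] 0.08770254477967346
```

View pics/f4.png

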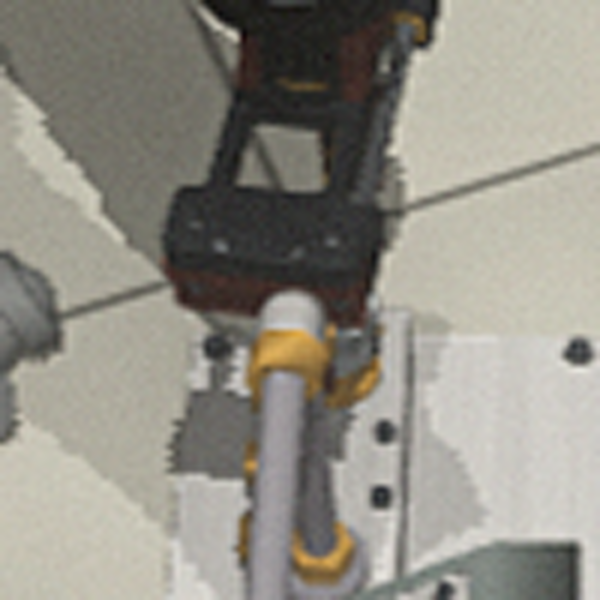

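```bash
python3 - <<'E'
from h import *
c=load("scene0");y=1.03
R=np.array([[np.cos(y),np.sin(y),0],[np.sin(y),-np.cos(y),0],[0,0,-1]])
T=np.array([.4865,.0217,.065])
for n in("scene0","top0"):
    P=cloud(load(n));q=(P-T)@R
    m=(P[...,2]>.12)&(P[...,2]<.35)&(np.hypot(q[...,0],q[...,1])<.16)
    a=q[m];a=a[np.argsort(np.hypot(a[:,0],a[:,1]))]
    print(n,len(a));print(a[::max(1,len(a)//25)], "dist",np.hypot(a[:,0],a[:,1])[:3])
E
```

```text
scene0 367
[[ 0.0071  0.0849 -0.144 ]
 [ 0.0229  0.0892 -0.1233]
 [ 0.0235  0.0908 -0.1287]
 [ 0.0163  0.0934 -0.0683]
 [ 0.0154  0.0947 -0.0843]
 [ 0.0198  0.0953 -0.1533]
 [ 0.0111  0.1001 -0.1577]
 [ 0.0083  0.1054 -0.1577]
 [ 0.0241  0.1069 -0.1531]
 [ 0.0159  0.1123 -0.1618]
 [ 0.0256  0.1138 -0.1561]
 [ 0.0094  0.1192 -0.1599]
 [ 0.0266  0.1193 -0.1539]
 [ 0.0105  0.1234 -0.1625]
 [ 0.0108  0.1259 -0.1596]
 [ 0.007   0.1279 -0.1551]
 [ 0.0241  0.1266 -0.1536]
 [ 0.0191  0.1289 -0.1589]
 [ 0.014   0.1338 -0.1549]
 [ 0.017   0.138  -0.1579]
 [ 0.0233  0.1409 -0.1568]
 [ 0.0145  0.1454 -0.1547]
 [ 0.0262  0.1469 -0.1527]
 [ 0.0251  0.1499 -0.1567]
 [ 0.1041  0.1145 -0.0559]
 [ 0.097   0.1232 -0.0561]
 [ 0.0973  0.1254 -0.0559]] dist [0.0852 0.0867 0.0877]
top0 524
[[ 0.0077  0.0753 -0.1271]
 [ 0.016   0.0772 -0.1271]
 [ 0.0019  0.0808 -0.1303]
 [ 0.0132  0.0825 -0.147 ]
 [ 0.0169  0.0846 -0.1483]
 [ 0.0033  0.0886 -0.1486]
 [ 0.0201  0.0897 -0.1478]
 [ 0.0123  0.0945 -0.1604]
 [ 0.0119  0.0977 -0.1576]
 [ 0.0053  0.1018 -0.1578]
 [ 0.0221  0.1032 -0.1559]
 [ 0.0051  0.1086 -0.1593]
 [ 0.0237  0.1096 -0.154 ]
 [ 0.0239  0.1131 -0.1588]
 [ 0.0113  0.1181 -0.162 ]
 [ 0.0089  0.1213 -0.1648]
 [ 0.0128  0.1242 -0.1618]
 [ 0.0223  0.1293 -0.1546]
 [ 0.0149  0.1354 -0.1586]
 [ 0.0234  0.1386 -0.153 ]
 [ 0.0812  0.1189 -0.0572]
 [ 0.0187  0.1457 -0.1556]
 [ 0.0163  0.1486 -0.1593]
 [ 0.0132  0.1516 -0.1559]
 [ 0.0195  0.154  -0.1584]
 [ 0.0956  0.1252 -0.0591]
 [ 0.0897  0.1322 -0.0572]] dist [0.0757 0.0759 0.0761]
```

View pics/scene4.png

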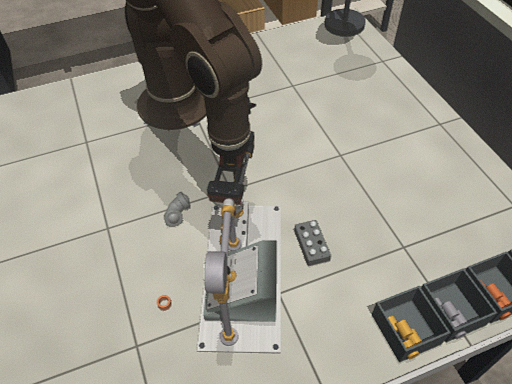

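Emit:
servo_tool --deltas '[[1,[0,0,-25],0],[1,[0,0,-25],0],[1,[0,0,-25],0],[1,[0,0,0],-7],[1,[0,0,0],-7],[1,[0,0,0],-7],[1,[0,0,0],-7],[1,[0,0,0],-7],[1,[0,0,0],-7],[1,[0,0,0],-7],[1,[0,0,0],-7],[1,[0,0,0],-7]]'

```text
clock: 4.73
tcp_pos: [0.488, 0.0214, 0.1471]
orientation: [3.139, 0.003, 2.135]
force: [-0.2, 0.5, -0.6]
grip_width: 0.0879
```

Emit:
servo_tool --deltas '[[1,[0,0,0],-7],[1,[0,0,0],-7],[1,[0,0,0],-7],[1,[0,0,0],-7],[1,[0,0,0],-7],[1,[0,0,0],-7],[1,[0,0,0],-7],[1,[0,0,0],-7],[1,[0,0,0],-7],[1,[0,0,0],-7],[1,[0,0,0],-7],[1,[0,0,0],0]]'

```text
clock: 5.73
tcp_pos: [0.4878, 0.0211, 0.1466]
orientation: [-3.14, 0.003, -2.806]
force: [0.6, -0.7, 0.2]
grip_width: 0.0879
```

```bash
python3 snap.py 5 scene; python3 - <<'E'
from h import *
a=cv2.imread("pics/scene5.png")
cv2.imwrite("pics/f5.png",cv2.resize(a[120:240,180:300],None,fx=5,fy=5,interpolation=cv2.INTER_CUBIC))
E
```

```text
5.7833 [ 0.7181  0.4172 -1.0782  1.922   0.4253  1.0516  1.3572] [0.4876 0.0212 0.1463] [-3.1403  0.0024 -2.8132] [0.5356 0.353  0.961 ] [ 0.0578 -0.1476  0.0412] 0.08797820526235114
```

View pics/f5.png

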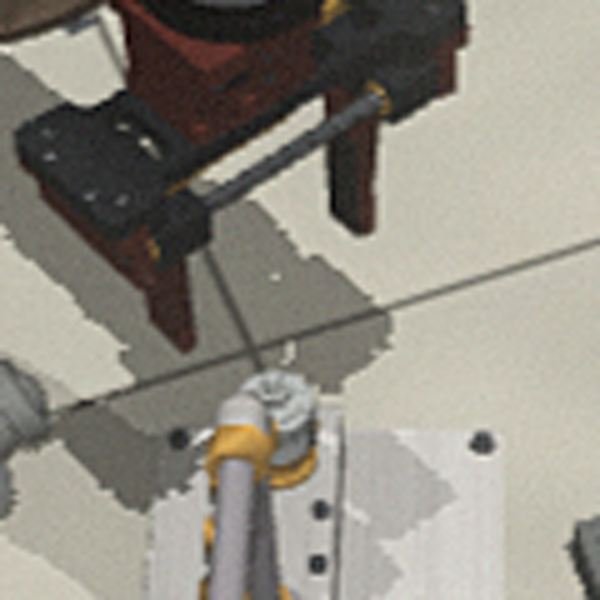

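```bash
python3 - <<'E'
from h import *
c=load("scene5");y=-2.8132
R=np.array([[np.cos(y),np.sin(y),0],[np.sin(y),-np.cos(y),0],[0,0,-1]])
T=np.array([.4877,.0212,.1465])
q=(cloud(c)-T)@R
for s in(1,-1):
    m=(abs(q[...,0])<.03)&(abs(q[...,1]*s-.05)<.02)&(q[...,2]>-.07)&(q[...,2]<-.02)
    print(s,np.percentile(q[m],[1,5,50,95,99],axis=0),m.sum())
im=c["color"].copy()
for dz in(0,.0365):
  for x in(.01,-.01):
   for yy in(.044,.0575,-.044,-.0575):
    u=proj(c,T+R@np.array([x,yy,-dz]))[0]
    cv2.circle(im,tuple(int(round(k*16)) for k in u),10,(0,255,0) if dz else (0,0,255),-1,shift=4)
for z in(.0945,):
    for a in np.linspace(0,6.28,24):
        u=proj(c,np.array([.486+.018*np.cos(a),.0215+.018*np.sin(a),z]))[0]
        cv2.circle(im,tuple(int(round(k*16)) for k in u),6,(255,0,255),-1,shift=4)
cv2.imwrite("pics/f5b.png",cv2.resize(im[140:220,190:290],None,fx=8,fy=8,interpolation=cv2.INTER_CUBIC))
E
```

```text
1 [[-0.0133  0.0418 -0.0693]
 [-0.0125  0.0423 -0.068 ]
 [-0.0073  0.0443 -0.0515]
 [ 0.0068  0.0508 -0.0366]
 [ 0.0087  0.0527 -0.035 ]] 98
-1 [[-0.0138 -0.0541 -0.0685]
 [-0.0131 -0.054  -0.0673]
 [-0.0099 -0.0525 -0.0528]
 [ 0.0076 -0.0455 -0.0388]
 [ 0.0086 -0.0438 -0.0369]] 88
```

View pics/f5b.png

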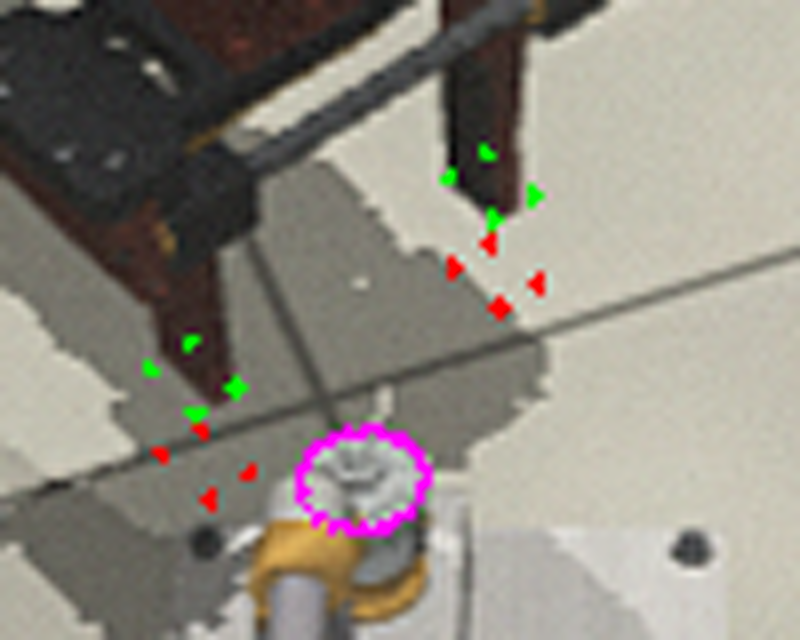

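Emit:
servo_tool --deltas '[[1,[2,0,30],0],[1,[0,0,30],0],[1,[0,0,25],0],[1,[0,0,18],0],[1,[0,0,14],0],[1,[0,0,0],0],[1,[0,0,0],0]]'

```text
clock: 6.37
tcp_pos: [0.4849, 0.0209, 0.0283]
orientation: [-3.141, 0.0, -2.813]
force: [1.5, 0.3, 0.3]
grip_width: 0.088
```

```bash
python3 snap.py 6 scene; python3 - <<'E'
from h import *
a=cv2.imread("pics/scene6.png")
cv2.imwrite("pics/f6.png",cv2.resize(a[140:240,180:300],None,fx=6,fy=6,interpolation=cv2.INTER_CUBIC))
E
```

```text
6.4167 [ 0.5805  0.5683 -0.9309  2.0383  0.6194  0.8401  1.1897] [0.4853 0.021  0.0288] [-3.1408  0.0013 -2.8123] [-0.209  -0.4363  0.5414] [ 0.0864 -0.1482 -0.0099] 0.08798920111301622
```

View pics/f6.png

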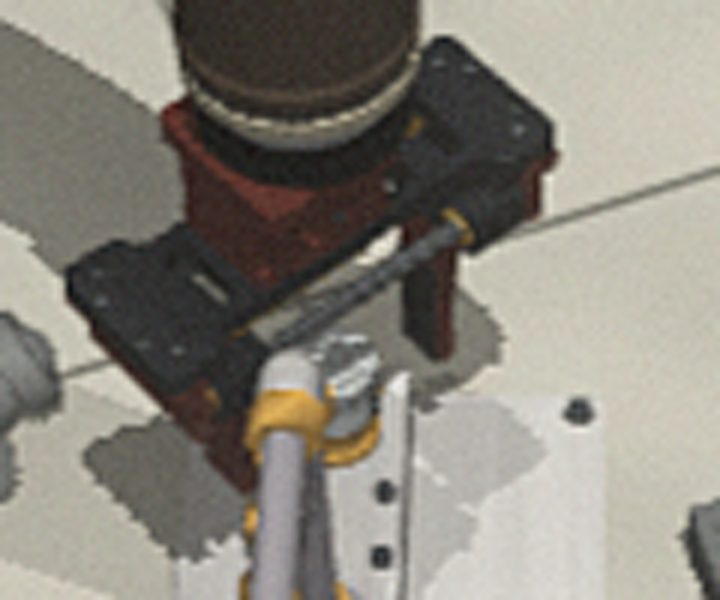

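Emit:
servo_tool --deltas '[[-1,[0,0,0],0],[-1,[0,0,0],0],[-1,[0,0,0],0],[-1,[0,0,0],0],[-1,[0,0,0],0],[-1,[0,0,0],0],[-1,[0,0,0],0],[-1,[0,0,0],0],[-1,[0,0,0],0],[-1,[0,0,0],0]]'

```text
clock: 7.25
tcp_pos: [0.4843, 0.0211, 0.0276]
orientation: [3.141, -0.0, -2.81]
force: [-0.6, 0.1, -0.7]
grip_width: 0.0352
```

```bash
python3 snap.py 7
```

```text
7.25 [ 0.5805  0.57   -0.9309  2.0401  0.6206  0.839   1.1907] [0.4843 0.0211 0.0276] [ 3.1413 -0.     -2.8098] [-0.6289  0.1347 -0.6507] [0.237  0.0026 0.0007] 0.03519223611906043
```

Emit:
servo_tool --deltas '[[-1,[0,0,0],4],[-1,[0,0,0.2],6],[-1,[0,0,0.2],6],[-1,[0,0,0.2],6],[-1,[0,0,0.2],6],[-1,[0,0,0.2],6]]'

```text
clock: 7.75
tcp_pos: [0.4843, 0.0214, 0.0263]
orientation: [3.141, -0.0, 2.875]
force: [0.8, 3.1, -7.4]
grip_width: 0.0354
```

```bash
python3 snap.py 8
```

```text
7.75 [ 0.4799  0.5155 -0.7871  2.0465  0.5158  0.784   0.685 ] [0.4843 0.0214 0.0263] [ 3.1407 -0.0003  2.8753] [ 0.7948  3.1399 -7.4331] [ 0.4983 -0.3981  0.0868] 0.035410895441763485
```

Emit:
servo_tool --deltas '[[-1,[0,0,0.5],5],[-1,[0,0,0.3],5],[-1,[0,0,0.3],5],[-1,[0,0,0.3],5],[-1,[0,0,0.3],5],[-1,[0,0,0.2],5],[-1,[0,0,0],0]]'

```text
clock: 8.33
tcp_pos: [0.4852, 0.021, 0.0253]
orientation: [3.141, 0.002, 2.354]
force: [1.3, 0.3, 3.0]
grip_width: 0.0356
```

```bash
python3 snap.py 9 scene
```

```text
8.3833 [ 0.3843  0.4786 -0.6588  2.0522  0.4297  0.7459  0.2455] [0.4852 0.0209 0.0252] [3.1409 0.0015 2.3584] [ 1.1089 -1.1438  4.8689] [-0.1343 -0.2707  0.2826] 0.03561391150065769
```

Emit:
servo_tool --deltas '[[-1,[0,0,0],3],[-1,[0,0,0],3],[-1,[0,0,0],0]]'

```text
clock: 8.63
tcp_pos: [0.4851, 0.021, 0.0251]
orientation: [3.141, 0.001, 2.253]
force: [2.2, -0.9, 4.4]
grip_width: 0.0356
```

```bash
python3 snap.py 10
```

```text
8.6333 [ 0.3654  0.4721 -0.6337  2.0533  0.4117  0.7397  0.1563] [0.4851 0.021  0.0251] [3.1406 0.001  2.2528] [ 2.1857 -0.8522  4.3622] [-0.1114 -0.3099  0.4513] 0.035585099956140225
```

Emit:
servo_tool --deltas '[[-1,[0,0,0],3],[-1,[0,0,0],3],[-1,[0,0,0],0],[-1,[0,0,0],0]]'

```text
clock: 8.97
tcp_pos: [0.485, 0.0211, 0.0251]
orientation: [3.141, 0.001, 2.151]
force: [1.4, -0.1, 5.8]
grip_width: 0.0355
```

```bash
python3 snap.py 11 scene; python3 - <<'E'
from h import *
a=cv2.imread("pics/scene11.png")
cv2.imwrite("pics/f11.png",cv2.resize(a[140:240,180:300],None,fx=6,fy=6,interpolation=cv2.INTER_CUBIC))
E
```

```text
9.0167 [ 0.3465  0.4661 -0.6091  2.0545  0.3941  0.7341  0.0705] [0.485  0.0211 0.0251] [3.1406 0.0005 2.1512] [ 1.3142 -0.6963  5.8848] [-0.0037 -0.2649  0.3226] 0.035655937607532405
```

View pics/f11.png

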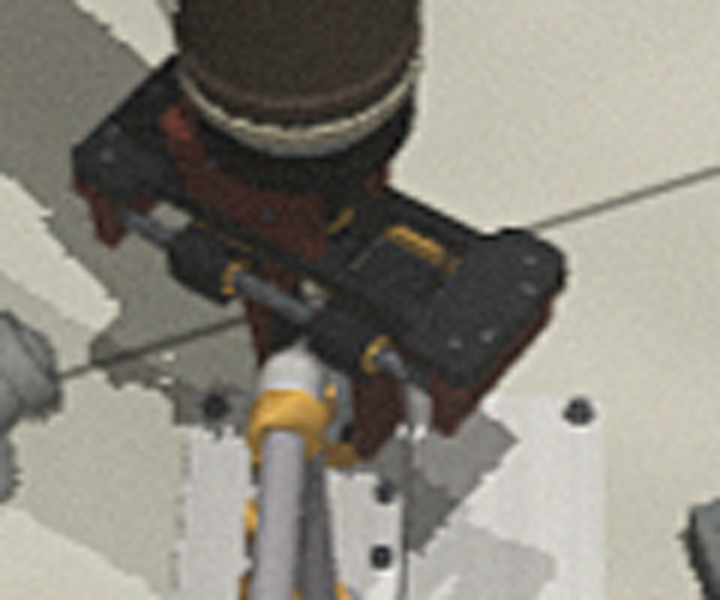

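Emit:
servo_tool --deltas '[[1,[0,0,0],0],[1,[0,0,0],0],[1,[0,0,0],0],[1,[0,0,0],0],[1,[0,0,0],0],[1,[0,0,0],0],[1,[0,0,-25],0],[1,[0,0,-35],0],[1,[0,0,-35],0],[1,[0,0,-35],0],[1,[0,0,-35],0],[1,[0,0,-35],0]]'

```text
clock: 10.02
tcp_pos: [0.4839, 0.021, 0.2265]
orientation: [-3.142, -0.0, 2.147]
force: [1.1, -0.9, -0.1]
grip_width: 0.0879
```

```bash
python3 snap.py 12 scene; python3 - <<'E'
from h import *
a=cv2.imread("pics/scene12.png")
cv2.imwrite("pics/f12.png",cv2.resize(a[185:355,190:300],None,fx=3.5,fy=3.5,interpolation=cv2.INTER_CUBIC))
P=cloud(load("scene0"))
for v in(20,60,100,140,180):
  for u in(400,430,460,490):print(u,v,P[v,u],end=" ")
  print()
E
```

```text
10.0667 [ 0.4898  0.1991 -0.7254  1.8256  0.146   1.1617  0.2938] [0.4873 0.0218 0.2329] [3.1345 0.005  2.1476] [3.047  1.0702 4.8848] [-0.0031 -0.2896 -0.0252] 0.087790488757757
400 20 [-0.395   1.0788 -0.2133] 430 20 [-0.2144  1.0762 -0.1105] 460 20 [-0.0591  1.0695 -0.0211] 490 20 [0.0717 1.0635 0.0544] 
400 60 [ 0.0776  0.7331 -0.0038] 430 60 [-0.1449  1.0733 -0.2483] 460 60 [ 0.0015  1.0752 -0.1513] 490 60 [ 0.1263  1.0759 -0.0683] 
400 100 [0.2509 0.6243 0.002 ] 430 100 [ 1.131  -0.1615  0.9514] 460 100 [ 0.0736  1.0741 -0.2854] 490 100 [ 0.1938  1.0791 -0.1927] 
400 140 [ 0.3916  0.5382 -0.0017] 430 140 [0.4247 0.6129 0.0002] 460 140 [0.4571 0.6876 0.0014] 490 140 [ 0.2718  1.0751 -0.3191] 
400 180 [0.5192 0.4583 0.0021] 430 180 [ 0.5469  0.5312 -0.0004] 460 180 [ 0.5747  0.6043 -0.0031] 490 180 [ 0.6056  0.6729 -0.0003]
```

View pics/scene12.png

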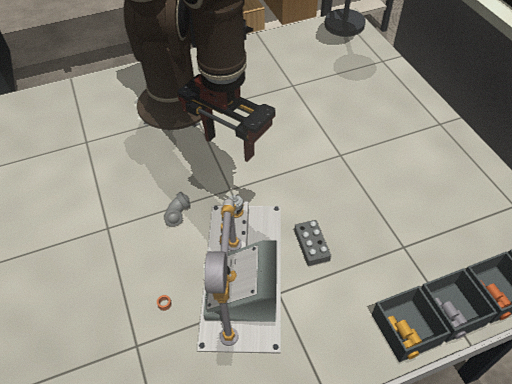

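Emit:
servo_tool --deltas '[[1,[32,4,-10],0],[1,[32,4,-10],0],[1,[32,4,-10],0],[1,[32,4,-10],0],[1,[32,4,-10],0],[1,[32,4,-10],0],[1,[32,4,-10],0],[1,[32,4,-10],0],[1,[32,4,-10],0],[1,[32,4,-10],0],[1,[32,4,-10],0],[1,[32,4,-10],0]]'

```text
clock: 11.07
tcp_pos: [0.3147, 0.3701, 0.3451]
orientation: [3.141, 0.001, 2.146]
force: [0.1, 1.0, -0.4]
grip_width: 0.0879
```

Emit:
servo_tool --deltas '[[1,[32,4,-10],0],[1,[32,4,-10],0],[1,[32,4,-10],0],[1,[32,4,-10],0],[1,[32,4,-10],0],[1,[32,4,-10],0],[1,[0,0,0],0]]'

```text
clock: 11.65
tcp_pos: [0.2255, 0.5478, 0.4049]
orientation: [-3.14, -0.004, 2.155]
force: [-0.6, -0.4, 0.5]
grip_width: 0.0876
```

```bash
python3 snap.py 13 top scene; python3 - <<'E'
from h import *
a=load("top13")["color"][90:300,190:340];b=load("scene13")["color"][185:355,190:300]
a=cv2.resize(a,None,fx=2.8,fy=2.8,interpolation=cv2.INTER_CUBIC);b=cv2.resize(b,(385,588),interpolation=cv2.INTER_CUBIC)
cv2.imwrite("pics/f13.png",cv2.resize(np.hstack([a,b]),(800,584)))
for n in("top","scene"):
  for k in("0","13"):
    p=cloud(load(n+k));ce=(.4822,.0215) if n=="top" else (.486,.0215)
    d=np.hypot(p[...,0]-ce[0],p[...,1]-ce[1]);m=(d>.011)&(d<.016)&(p[...,2]>.08)&(p[...,2]<.105);m2=(d<.004)&(p[...,2]>.09)
    print(n,k,p[m][:,2].mean(),m.sum(),p[m2][:,2].mean(),m2.sum())
E
```

```text
11.75 [-0.5801  0.4149 -1.0225  1.2667  0.3509  1.6448 -0.9556] [0.2294 0.5442 0.404 ] [-3.1404 -0.0004  2.1507] [ 1.1654 -1.5509 -0.4761] [-0.0287 -0.1154 -0.0714] 0.08764680684466351
top 0 0.09510611031006844 89 0.11231009594068317 11
top 13 0.09315516910175799 90 0.1093664477105779 11
scene 0 0.09406776434338644 32 0.11048081307062119 10
scene 13 0.09161161124967813 27 0.1064575487684281 10
```

View pics/f13.png

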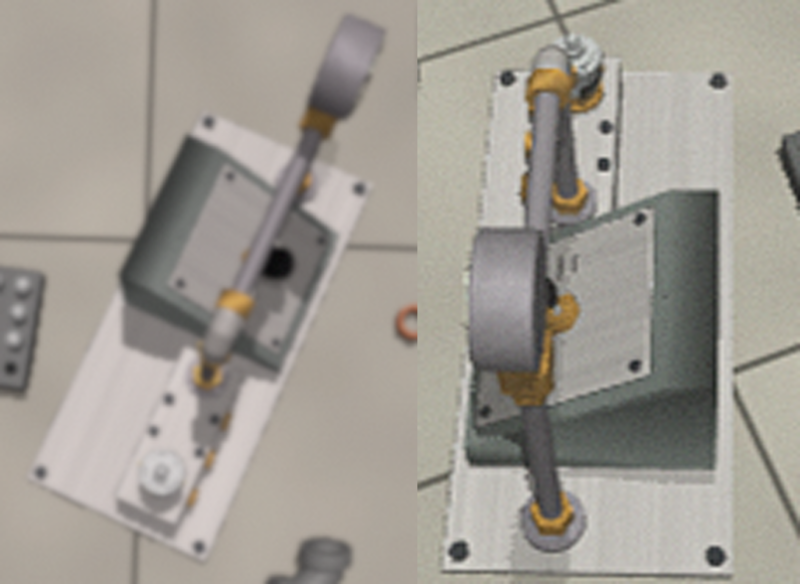

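Emit:
servo_tool --deltas '[[1,[10,15,-25],0],[1,[10,15,-25],0],[1,[10,15,-25],0],[1,[10,15,-25],0],[1,[10,15,-25],0],[1,[10,15,-25],0]]'

```text
clock: 12.25
tcp_pos: [0.2592, 0.5995, 0.4601]
orientation: [-3.092, 0.04, 2.145]
force: [-0.1, 0.9, -1.8]
grip_width: 0.0879
```

```bash
python3 snap.py 14
```

```text
12.25 [-1.0786  0.4704 -0.3058  0.9005  0.1356  1.8517 -0.7503] [0.2592 0.5995 0.4601] [-3.0915  0.0405  2.1452] [-0.0783  0.9051 -1.8321] [ 0.0992 -0.0505  0.0169] 0.08790839981581174
```

Emit:
servo_tool --deltas '[[1,[3,5,-12],0],[1,[3,5,-12],0],[1,[3,5,-12],0],[1,[3,5,-12],0],[1,[3,5,-12],0],[1,[3,5,-12],0]]'

```text
clock: 12.75
tcp_pos: [0.2668, 0.6144, 0.475]
orientation: [-3.115, 0.027, 2.145]
force: [-0.8, 0.3, 0.6]
grip_width: 0.0877
```

```bash
cat > st.py <<'E'
from plant import manip
import numpy as np
from scipy.spatial.transform import Rotation as Ro
np.set_printoptions(precision=4,suppress=True)
s=manip.read_state();R=Ro.from_euler('xyz',s["orientation"]).as_matrix();z=R[:,2]
print(s["clock"],"q",s["q"],"tcp",s["tcp_pos"],"F",s["force"],"M",s["torque"],"w",round(s["grip_width"],4))
print("tilt",np.degrees(np.arccos(-z[2])),"az",np.degrees(np.arctan2(z[1],z[0])),"z",z,"x",R[:,0],"y",R[:,1])
E
python3 st.py
```

```text
12.75 q [-1.3645  0.4768  0.2578  0.8613 -0.1132  1.8521 -0.5879] tcp [0.2668 0.6144 0.475 ] F [-0.8337  0.2659  0.6356] M [ 0.0308 -0.1433 -0.0175] w 0.0877
tilt 2.1486581620099012 az -101.9267631158319 z [-0.0077 -0.0367 -0.9993] x [-0.543   0.8393 -0.0266] y [ 0.8397  0.5424 -0.0264]
```

Emit:
servo_tool --deltas '[[1,[0,0,20],0],[1,[0,0,20],0],[1,[0,0,20],0]]'

```text
clock: 13.0
tcp_pos: [0.266, 0.6124, 0.4146]
orientation: [-3.115, 0.025, 2.146]
force: [-0.2, 0.2, -0.1]
grip_width: 0.0882
```

```bash
python3 st.py
```

```text
13.0 q [-1.3753  0.4465  0.245   1.0422 -0.099   1.6999 -0.5878] tcp [0.266  0.6124 0.4146] F [-0.2125  0.2272 -0.1383] M [ 0.0546 -0.1204  0.0193] w 0.0882
tilt 2.0824106678602887 az -103.3896851863616 z [-0.0084 -0.0353 -0.9993] x [-0.5438  0.8389 -0.0251] y [ 0.8392  0.5432 -0.0263]
```

Emit:
servo_tool --deltas '[[1,[5,8,-18],0],[1,[5,8,-18],0],[1,[5,8,-18],0],[1,[5,8,-18],0],[1,[5,8,-18],0],[1,[5,8,-18],0]]'

```text
clock: 13.5
tcp_pos: [0.2833, 0.6499, 0.4859]
orientation: [3.123, -0.005, 2.146]
force: [-0.7, 0.8, 0.1]
grip_width: 0.0878
```

```bash
python3 st.py
```

```text
13.5 q [-1.3434  0.5289  0.254   0.7533 -0.1261  1.8525 -0.5856] tcp [0.2833 0.6499 0.4859] F [-0.7118  0.774   0.1054] M [-0.0181 -0.0475 -0.0074] w 0.0878
tilt 1.1247551876697035 az 46.51418891040188 z [ 0.0135  0.0142 -0.9998] x [-0.5437  0.8393  0.0046] y [0.8392 0.5436 0.0191]
```

Emit:
servo_tool --deltas '[[1,[5,8,-18],0],[1,[5,8,-18],0],[1,[5,8,-18],0]]'

```text
clock: 13.75
tcp_pos: [0.2873, 0.6599, 0.5096]
orientation: [3.08, -0.032, 2.148]
force: [-0.2, 0.5, -0.6]
grip_width: 0.0879
```

```bash
python3 st.py
```

```text
13.75 q [-1.3455  0.525   0.2653  0.7069 -0.1327  1.8524 -0.5848] tcp [0.2873 0.6599 0.5096] F [-0.221   0.5294 -0.6297] M [-0.1003 -0.1017 -0.0153] w 0.0879
tilt 3.993396962098759 az 60.57753443194296 z [ 0.0342  0.0607 -0.9976] x [-0.5452  0.8377  0.0322] y [0.8376 0.5428 0.0617]
```

Emit:
servo_tool --deltas '[[1,[6,9,-26],0],[1,[6,9,-26],0],[1,[6,9,-26],0],[1,[6,9,-26],0],[1,[6,9,-26],0],[1,[6,9,-26],0],[1,[6,9,-26],0],[1,[6,9,-26],0]]'

```text
clock: 14.42
tcp_pos: [0.287, 0.6623, 0.6112]
orientation: [2.93, -0.129, 2.161]
force: [-0.7, 0.4, -0.2]
grip_width: 0.0879
```

```bash
python3 st.py
```

```text
14.4167 q [-1.3714  0.4556  0.3166  0.6003 -0.1503  1.8524 -0.5859] tcp [0.287  0.6623 0.6112] F [-0.6953  0.395  -0.2085] M [-0.2091 -0.0191  0.0254] w 0.0879
tilt 14.193379117980859 az 64.78800613826931 z [ 0.1044  0.2218 -0.9695] x [-0.5521  0.8237  0.129 ] y [0.8272 0.5218 0.2085]
```

Emit:
servo_tool --deltas '[[1,[7,10,-26],0],[1,[7,10,-26],0],[1,[7,10,-26],0],[1,[7,10,-26],0],[1,[7,10,-26],0],[1,[7,10,-26],0],[1,[7,10,-26],0],[1,[7,10,-26],0]]'

```text
clock: 15.08
tcp_pos: [0.2761, 0.6457, 0.7162]
orientation: [2.778, -0.223, 2.189]
force: [0.4, 0.9, 0.3]
grip_width: 0.0879
```

```bash
python3 st.py
```

```text
15.0833 q [-1.4161  0.3766  0.3872  0.5058 -0.1711  1.8524 -0.59  ] tcp [0.2761 0.6457 0.7162] F [0.3582 0.8623 0.2558] M [-0.3069  0.0064 -0.0769] w 0.0879
tilt 24.30192562828007 az 65.57883420691012 z [ 0.1701  0.3747 -0.9114] x [-0.5655  0.7945  0.2211] y [0.807  0.4778 0.3471]
```

Emit:
servo_tool --deltas '[[1,[7,11,-26],0],[1,[7,11,-26],0],[1,[7,11,-26],0],[1,[7,11,-26],0],[1,[7,11,-26],0],[1,[7,11,-26],0],[1,[7,11,-26],0],[1,[7,11,-26],0]]'

```text
clock: 15.75
tcp_pos: [0.2598, 0.6048, 0.8211]
orientation: [2.622, -0.31, 2.232]
force: [-0.5, 0.1, -1.5]
grip_width: 0.0878
```

```bash
python3 st.py
```

```text
15.75 q [-1.4853  0.2819  0.4852  0.4301 -0.1904  1.8525 -0.5889] tcp [0.2598 0.6048 0.8211] F [-0.5218  0.147  -1.4875] M [-0.463   0.094  -0.0305] w 0.0878
tilt 34.25883551185174 az 65.92240978600064 z [ 0.2297  0.514  -0.8265] x [-0.5848  0.7517  0.305 ] y [0.778  0.4133 0.4732]
```

```bash
python3 - <<'E'
from h import *
c=load("top0");p=cloud(c)
yaw=1.1656;o=np.array([.6142,-.0128,0])
R=np.array([[np.cos(yaw),-np.sin(yaw),0],[np.sin(yaw),np.cos(yaw),0],[0,0,1]])
t=np.radians(35);n=np.array([-np.sin(t),0,np.cos(t)]);ex=np.array([np.cos(t),0,np.sin(t)]);ey=np.array([0,1,0])
im=cv2.resize(c["color"][165:200,265:310],None,fx=16,fy=16,interpolation=cv2.INTER_CUBIC)
def dr(P,col):
    u=proj(c,P@R.T+o);u=((u-[265,165])+.5)*16
    cv2.polylines(im,[np.round(u).astype(int)],True,col,1)
a=np.linspace(0,2*np.pi,60)[:,None]
C=ex*.0358+ey*-.0538+n*(.0745+.046)
K=C-12e-3*n
dr(C+.013*(ex*np.cos(a)+ey*np.sin(a)),(0,255,0));dr(C-.024*n+.013*(ex*np.cos(a)+ey*np.sin(a)),(0,0,255))
print("knob centre st",K,"world(top)",K@R.T+o)
# screws of the face? print pipe line position
q=(p-o)@R
m=(q[...,2]>.2)&(q[...,2]<.235)&(q[...,1]<-.0)&(q[...,1]>-.15)
print("pipe x st",np.percentile(q[m][:,0],[5,50,95]),"top z",np.percentile(q[m][:,2],[50,95]))
s=load("scene0");q2=(cloud(s)-[.6185,-.0122,0])@R
m=(q2[...,2]>.2)&(q2[...,2]<.235)&(q2[...,1]<-.0)&(q2[...,1]>-.15);print("scene pipe",np.percentile(q2[m][:,0],[5,50,95]),np.percentile(q2[m][:,2],[50,95]))
cv2.imwrite("pics/k0.png",im)
E
```

```text
knob centre st [-0.0329 -0.0538  0.1094] world(top) [ 0.6507 -0.0643  0.1094]
pipe x st [-0.0269 -0.0201 -0.0131] top z [0.2223 0.227 ]
scene pipe [-0.0272 -0.0198 -0.0106] [0.2213 0.2243]
```

View pics/k0.png

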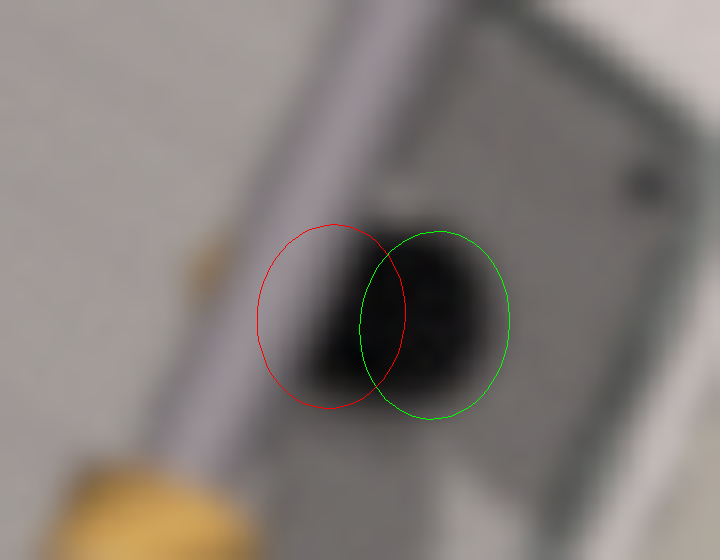

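```bash
cat > kfit.py <<'E'
import sys
from h import *
n_=sys.argv[1];c=load(n_)
yaw=1.1656;o=np.array([.6142,-.0128,0])
R=np.array([[np.cos(yaw),-np.sin(yaw),0],[np.sin(yaw),np.cos(yaw),0],[0,0,1]])
t=np.radians(35);n=np.array([-np.sin(t),0,np.cos(t)]);ex=np.array([np.cos(t),0,np.sin(t)]);ey=np.array([0,1,0])
x0,y0,w,h,S=265,165,45,35,8
g=cv2.resize(c["color"][y0:y0+h,x0:x0+w].mean(-1).astype(np.float32),None,fx=S,fy=S,interpolation=cv2.INTER_CUBIC)
pz=cv2.resize(cloud(c)[y0:y0+h,x0:x0+w,2].astype(np.float32),None,fx=S,fy=S,interpolation=cv2.INTER_NEAREST)
valid=cv2.erode((pz<.15).astype(np.uint8),np.ones((13,13)))>0
a=np.linspace(0,2*np.pi,60)[:,None]
def sil(p):
    C=ex*p[0]+ey*p[1]+n*(.0745+.046+(p[2] if len(p)>2 else 0))
    P=np.r_[C+.013*(ex*np.cos(a)+ey*np.sin(a)),C-.024*n+.013*(ex*np.cos(a)+ey*np.sin(a))]
    u=((proj(c,P@R.T+o)-[x0,y0])+.5)*S
    m=np.zeros(g.shape,np.uint8);cv2.fillConvexPoly(m,cv2.convexHull(np.round(u*16).astype(np.int32)),255,shift=4)
    return cv2.GaussianBlur(m.astype(np.float32)/255,(0,0),S*.7)
def cost(p):
    m=sil(p);b=np.clip((95-g)/(95-22),0,1);return ((m-b)[valid]**2).sum()
best=min(((cost((.0358+i*1e-3,-.0538+j*1e-3)),i,j) for i in range(-8,9) for j in range(-6,7)))
print(best)
p=np.array([.0358+best[1]*1e-3,-.0538+best[2]*1e-3]);print(p)
C=ex*p[0]+ey*p[1]+n*(.0745+.046);K=C-.012*n;print("K st",K,"world top",K@R.T+o)
im=np.dstack([g]*3).astype(np.uint8);cs,_=cv2.findContours((sil(p)>.5).astype(np.uint8),0,1);cv2.drawContours(im,cs,-1,(0,255,0),1)
im[~valid]//=2
cv2.imwrite("pics/k_"+n_+".png",cv2.resize(im,None,fx=2,fy=2))
E
python3 kfit.py top0; python3 kfit.py top13
```

```text
(np.float32(128.04074), 4, 1)
[ 0.0398 -0.0528]
K st [-0.0296 -0.0528  0.1117] world top [ 0.651  -0.0608  0.1117]
(np.float32(128.04428), 5, 1)
[ 0.0408 -0.0528]
K st [-0.0288 -0.0528  0.1123] world top [ 0.6514 -0.0601  0.1123]
```

View pics/k_top0.png

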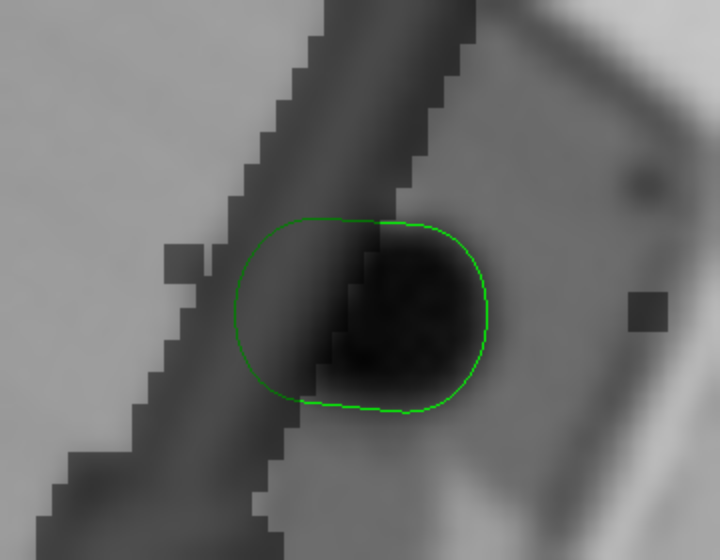

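```bash
python3 - <<'E'
from h import *
yaw=1.1656
R=np.array([[np.cos(yaw),-np.sin(yaw),0],[np.sin(yaw),np.cos(yaw),0],[0,0,1]])
for n,o in(("top13",[.6142,-.0128,0]),("scene13",[.6185,-.0122,0])):
    q=(cloud(load(n))-o)@R
    for lo,hi in((.06,.09),(.09,.12),(.12,.15),(.15,.18),(.18,.205),(.205,.235)):
        m=(q[...,2]>lo)&(q[...,2]<hi)&(q[...,1]>-.02)&(q[...,1]<.075)&(abs(q[...,0]+.02)<.03)
        a=q[m]
        if len(a)>2:print(n,lo,len(a),"x",np.percentile(a[:,0],[3,50,97]),"y",np.percentile(a[:,1],[3,50,97]))
    m=(q[...,2]>.24)&(q[...,2]<.33)&(abs(q[...,0])<.08)&(q[...,1]<-.08)&(q[...,1]>-.3);a=q[m];print("gauge",len(a),np.percentile(a,[2,50,98],axis=0))
E
```

```text
top13 0.06 153 x [-0.0429 -0.0293  0.0068] y [-0.0177  0.0052  0.0538]
top13 0.09 74 x [-0.0229  0.0034  0.0093] y [-0.0194 -0.0041  0.0508]
top13 0.12 9 x [-0.0253 -0.0198 -0.0165] y [0.049  0.0505 0.0513]
top13 0.18 46 x [-0.0313 -0.0219 -0.0093] y [0.0433 0.0518 0.0551]
top13 0.205 356 x [-0.0301 -0.0202 -0.0103] y [-0.0173  0.0192  0.0481]
gauge 622 [[-0.039  -0.1805  0.2744]
 [-0.0237 -0.1431  0.3063]
 [-0.0087 -0.1225  0.3127]]
scene13 0.06 226 x [-0.029  -0.0175 -0.0011] y [-0.0181  0.0044  0.0449]
scene13 0.09 100 x [-0.025  -0.0019  0.009 ] y [-0.0175  0.0082  0.0437]
scene13 0.12 35 x [-0.0241 -0.0189 -0.0149] y [0.0366 0.0395 0.0432]
scene13 0.15 14 x [-0.02   -0.017  -0.0145] y [0.0366 0.0399 0.0442]
scene13 0.18 11 x [-0.0117 -0.0105 -0.01  ] y [0.0386 0.0422 0.0457]
scene13 0.205 257 x [-0.0315 -0.0202 -0.0107] y [-0.0182  0.0088  0.0396]
gauge 939 [[-0.0397 -0.188   0.2604]
 [-0.0222 -0.1687  0.3028]
 [-0.0092 -0.1307  0.3119]]
```

```bash
cat > plan.py <<'E'
import sys
from plant import manip
import numpy as np
from scipy.spatial.transform import Rotation as Ro
np.set_printoptions(precision=4,suppress=True)
s=manip.read_state();R=Ro.from_euler('xyz',s["orientation"]).as_matrix();p=s["tcp_pos"]
K=np.array([.6545,-.061,.112]);yaw=1.1656;t=np.radians(35)
ys=np.array([-np.sin(yaw),np.cos(yaw),0]);xs=np.array([np.cos(yaw),np.sin(yaw),0]);n=-np.sin(t)*xs+np.cos(t)*np.array([0,0,1])
z=R[:,2];tip=p-.0365*z;G=tip-.019*z
d=R.T@ys;turn=np.degrees(np.arctan2(-d[0],d[1]))
print(s["clock"],"q",s["q"],"tcp",p,"F",s["force"],"M",s["torque"],"w",round(s["grip_width"],4))
print("tilt",np.degrees(np.arccos(-z[2])),"angle to -n",np.degrees(np.arccos(-z@n)),"turn to ys",turn,"or",turn-180*np.sign(turn),"z",z)
e=G-K;print("G-K in st x,y,n,ex:",1e3*e@xs,1e3*e@ys,1e3*e@n,1e3*e@(np.cos(t)*xs+np.sin(t)*np.array([0,0,1])))
for h in map(float,sys.argv[1:]):
    tgt=K+n*h/1e3; print("to",h,"mm along n: tool shift mm",1e3*R.T@(tgt-G),"world",tgt-G, "tcp",p+tgt-G)
print("tool axes x,y",R[:,0],R[:,1], "n in tool",R.T@n)
E
python3 plan.py 200
```

```text
15.75 q [-1.4853  0.2819  0.4852  0.4301 -0.1904  1.8525 -0.5889] tcp [0.2598 0.6048 0.8211] F [-0.5218  0.147  -1.4875] M [-0.463   0.094  -0.0305] w 0.0878
tilt 34.25883551185174 angle to -n 0.8882544838018882 turn to ys -123.51272527929032 or 56.48727472070968 z [ 0.2297  0.514  -0.8265]
G-K in st x,y,n,ex: 425.0841388310255 625.6489576967723 374.5893740293113 781.222218199043
to 200.0 mm along n: tool shift mm [-950.3625 -304.8498  190.0103] world [ 0.3622 -0.7427 -0.5911] tcp [ 0.622  -0.1379  0.23  ]
tool axes x,y [-0.5848  0.7517  0.305 ] [0.778  0.4133 0.4732] n in tool [-0.0142 -0.0062 -0.9999]
```

Emit:
servo_tool --deltas '[[0.4,[0,0,10],7],[0.4,[0,0,10],7],[0.4,[0,0,10],7],[0.4,[0,0,10],7],[0.4,[0,0,10],7],[0.4,[0,0,0],7],[0.4,[0,0,0],7],[0.4,[0,0,0],7]]'

```text
clock: 16.42
tcp_pos: [0.2713, 0.6308, 0.7789]
orientation: [3.132, -0.596, 1.169]
force: [0.4, -0.2, 0.2]
grip_width: 0.0616
```

```bash
python3 plan.py 300
```

```text
16.4167 q [-1.6007  0.246   0.5929  0.6276 -0.1869  1.7038 -1.5517] tcp [0.2713 0.6308 0.7789] F [ 0.3509 -0.1654  0.1571] M [-0.4779  0.1886 -0.0508] w 0.0616
tilt 34.17626238365369 angle to -n 0.9507172654866759 turn to ys -179.8570586650381 or 0.14294133496190398 z [ 0.2289  0.513  -0.8273]
G-K in st x,y,n,ex: 453.5839540376212 625.3449808170808 323.7017938561277 780.3822011491384
to 300.0 mm along n: tool shift mm [-781.516   623.0896   40.0827] world [ 0.3281 -0.8215 -0.467 ] tcp [ 0.5994 -0.1907  0.3118]
tool axes x,y [0.3238 0.7613 0.5617] [ 0.918  -0.3965  0.0082] n in tool [-0.0144  0.0082 -0.9999]
```

Emit:
servo_tool --deltas '[[0.4,[-22,18,1],0],[0.4,[-22,18,1],0],[0.4,[-22,18,1],0],[0.4,[-22,18,1],0],[0.4,[-22,18,1],0],[0.4,[-22,18,1],0],[0.4,[-22,18,1],0],[0.4,[-22,18,1],0],[0.4,[-22,18,1],0],[0.4,[-22,18,1],0],[0.4,[-22,18,1],0],[0.4,[-22,18,1],0]]'

```text
clock: 17.42
tcp_pos: [0.3885, 0.3494, 0.6234]
orientation: [3.129, -0.599, 1.177]
force: [-0.7, 0.1, -0.2]
grip_width: 0.0611
```

```bash
python3 plan.py 300
```

```text
17.4167 q [-1.3677 -0.2908  0.5024  1.469  -0.0361  1.3546 -1.2427] tcp [0.3885 0.3494 0.6234] F [-0.6505  0.1481 -0.1585] M [-0.4885  0.1715 -0.0011] w 0.0611
tilt 34.313302672456985 angle to -n 0.7877532172921224 turn to ys -179.46425457047937 or 0.535745429520631 z [ 0.2283  0.5154 -0.826 ]
G-K in st x,y,n,ex: 241.0628310897901 406.58717163658093 318.20992002561394 517.0963632243546
to 300.0 mm along n: tool shift mm [-520.6177  401.5646   27.1378] world [ 0.2108 -0.54   -0.3115] tcp [ 0.5993 -0.1905  0.3119]
tool axes x,y [0.317  0.7628 0.5636] [ 0.9205 -0.3905  0.0108] n in tool [-0.0121  0.0066 -0.9999]
```

Emit:
servo_tool --deltas '[[0.4,[-8,32,5],0],[0.4,[-8,32,5],0],[0.4,[-8,32,5],0],[0.4,[-12,32,5],0],[0.4,[-16,30,5],0],[0.4,[-18,30,0],0],[0.4,[-20,28,0],0],[0.4,[-20,28,0],0]]'

```text
clock: 18.08
tcp_pos: [0.5707, 0.1974, 0.5517]
orientation: [3.128, -0.595, 1.174]
force: [-2.3, 0.4, 1.5]
grip_width: 0.0613
```

```bash
python3 plan.py 300
```

```text
18.0833 q [-1.3658  0.0281  1.3574  1.4295 -0.5664  1.4489 -0.4165] tcp [0.5707 0.1974 0.5517] F [-2.3094  0.4107  1.5163] M [-0.4019  0.2401  0.0901] w 0.0613
tilt 34.12205933480039 angle to -n 1.0140154954514058 turn to ys -179.57870344192546 or 0.4212965580745447 z [ 0.2292  0.512  -0.8278]
G-K in st x,y,n,ex: 173.37181400781247 179.35056680563292 298.3642527830197 420.56480387919265
to 300.0 mm along n: tool shift mm [-421.8472  176.2043    6.4027] world [ 0.0287 -0.3882 -0.2399] tcp [ 0.5994 -0.1907  0.3118]
tool axes x,y [0.3196 0.7637 0.5608] [ 0.9194 -0.3931  0.0114] n in tool [-0.0154  0.0086 -0.9998]
```

Emit:
servo_tool --deltas '[[0.4,[-25,8,0],0],[0.4,[-25,8,0],0],[0.4,[-25,8,0],0],[0.4,[-25,8,0],0],[0.4,[-25,8,0],0],[0.4,[-25,8,0],0],[0.4,[-25,8,0],0],[0.4,[-25,8,0],0]]'

```text
clock: 18.75
tcp_pos: [0.5646, 0.021, 0.4392]
orientation: [3.129, -0.592, 1.175]
force: [1.0, 0.2, -0.9]
grip_width: 0.0613
```

```bash
python3 plan.py 300; python3 snap.py 15 scene
```

```text
18.75 q [-0.8316  0.1962  1.3309  1.6221 -0.7806  1.5437  0.1517] tcp [0.5646 0.021  0.4392] F [ 1.0406  0.1792 -0.8971] M [-0.4469  0.1527 -0.0081] w 0.0613
tilt 33.919035220274935 angle to -n 1.1576948524442598 turn to ys -179.5396121852314 or 0.4603878147686089 z [ 0.2265  0.51   -0.8298]
G-K in st x,y,n,ex: 8.90721803896664 115.3702845112636 300.6381322961554 221.38279194558413
to 300.0 mm along n: tool shift mm [-222.2508  113.5508    5.6458] world [ 0.0347 -0.2118 -0.1275] tcp [ 0.5992 -0.1908  0.3117]
tool axes x,y [0.3197 0.7658 0.5579] [ 0.92   -0.3917  0.0104] n in tool [-0.019   0.007  -0.9998]
18.8 [-0.8229  0.1985  1.3326  1.6261 -0.7803  1.544   0.1571] [0.5635 0.0157 0.4366] [ 3.1311 -0.5896  1.1676] [-2.2136 -1.3781 -2.3052] [-0.5254  0.2877  0.084 ] 0.06190059148366122
```

View pics/scene15.png

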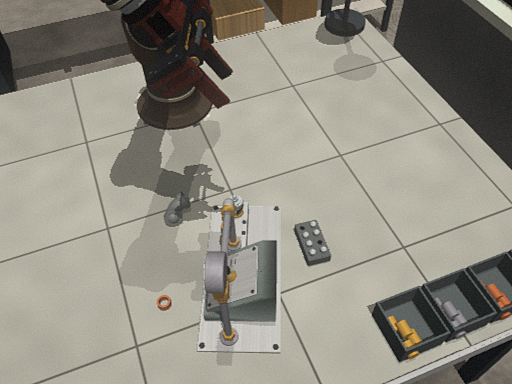

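Emit:
servo_tool --deltas '[[0.4,[-22,13,0],0],[0.4,[-22,13,0],0],[0.4,[-22,13,0],0],[0.4,[-22,13,0],0],[0.4,[-22,13,0],0]]'

```text
clock: 19.22
tcp_pos: [0.5895, -0.0886, 0.3785]
orientation: [3.129, -0.591, 1.175]
force: [0.2, 0.0, -0.3]
grip_width: 0.0619
```

```bash
python3 plan.py 300 150
```

```text
19.2167 q [-0.383   0.4204  1.186   1.5762 -0.9298  1.6631  0.4551] tcp [ 0.5895 -0.0886  0.3785] F [ 0.1799  0.0457 -0.3301] M [-0.5212  0.1933  0.0244] w 0.0619
tilt 33.86104418873162 angle to -n 1.2070726190759036 turn to ys -179.53167344353506 or 0.4683265564649446 z [ 0.2259  0.5093 -0.8304]
G-K in st x,y,n,ex: -81.9233477244489 49.27020450834129 303.01412922307946 112.16283633777549
to 300.0 mm along n: tool shift mm [-112.4793   48.3152    5.5856] world [ 0.0097 -0.1023 -0.0668] tcp [ 0.5992 -0.1909  0.3117]
to 150.0 mm along n: tool shift mm [-109.4841   47.3084  155.5524] world [ 0.0437 -0.0232 -0.1897] tcp [ 0.6331 -0.1118  0.1888]
tool axes x,y [0.3198 0.7664 0.5571] [ 0.9201 -0.3915  0.0103] n in tool [-0.02    0.0067 -0.9998]
```

Emit:
servo_tool --deltas '[[0.4,[-22,10,0],0],[0.4,[-22,10,0],0],[0.4,[-22,10,0],0]]'

```text
clock: 19.47
tcp_pos: [0.5958, -0.151, 0.342]
orientation: [3.129, -0.59, 1.175]
force: [-0.3, -0.0, 1.2]
grip_width: 0.0611
```

```bash
python3 plan.py 300 150
```

```text
19.4667 q [-0.1936  0.5146  1.1109  1.5395 -0.9685  1.6923  0.5748] tcp [ 0.5958 -0.151   0.342 ] F [-0.3444 -0.0229  1.1534] M [-0.4818  0.1379  0.0179] w 0.0611
tilt 33.830177464487974 angle to -n 1.2390723387915878 turn to ys -179.5422242624997 or 0.4577757375002989 z [ 0.2259  0.5088 -0.8307]
G-K in st x,y,n,ex: -136.73090690760426 18.812162356985915 304.5558874608286 46.33471155510866
to 300.0 mm along n: tool shift mm [-46.3804  18.4031   5.6346] world [ 0.0034 -0.0399 -0.0303] tcp [ 0.5992 -0.1909  0.3116]
to 150.0 mm along n: tool shift mm [-43.3041  17.3745 155.5995] world [ 0.0373  0.0392 -0.1532] tcp [ 0.6331 -0.1118  0.1888]
tool axes x,y [0.3201 0.7666 0.5566] [ 0.92   -0.3917  0.0103] n in tool [-0.0205  0.0069 -0.9998]
```

Emit:
servo_tool --deltas '[[0.4,[-15,6,5],0],[0.4,[-15,6,10],0],[0.4,[-16,6,15],0],[0.4,[0,0,20],0],[0.4,[0,0,20],0],[0.4,[0,0,10],0],[0.4,[0,0,0],0]]'

```text
clock: 20.05
tcp_pos: [0.6156, -0.1493, 0.2492]
orientation: [3.132, -0.591, 1.176]
force: [0.4, -0.3, 0.0]
grip_width: 0.0616
```

```bash
python3 plan.py 100; python3 snap.py 16 scene top;python3 - <<'E'
from h import *
cv2.imwrite("pics/f16.png",np.hstack([cv2.imread("pics/top16.png")[80:350,120:400],cv2.imread("pics/scene16.png")[110:380,120:400]]))
E
```

```text
20.05 q [-0.1211  0.583   0.9687  1.6231 -1.0042  1.5458  0.6569] tcp [ 0.6156 -0.1493  0.2492] F [ 0.3725 -0.3007  0.024 ] M [-0.4924  0.1197 -0.029 ] w 0.0616
tilt 33.884398956023276 angle to -n 1.13354658984555 turn to ys -179.51687686382493 or 0.48312313617506675 z [ 0.2229  0.511  -0.8302]
G-K in st x,y,n,ex: -127.41442746116087 1.136313822550488 223.1732407368097 0.7232902044293972
to 100.0 mm along n: tool shift mm [  1.67     0.7247 123.1672] world [ 0.0287  0.0639 -0.1013] tcp [ 0.6443 -0.0854  0.1478]
tool axes x,y [0.3195 0.7663 0.5575] [ 0.921  -0.3895  0.0076] n in tool [-0.0195  0.0033 -0.9998]
20.15 [-0.1201  0.5817  0.9722  1.6207 -1.004   1.5476  0.657 ] [ 0.6156 -0.1516  0.2513] [ 3.129  -0.5905  1.1757] [-0.4183  0.041   0.1624] [-0.4853  0.0852  0.0171] 0.0614814113472263
```

View pics/f16.png

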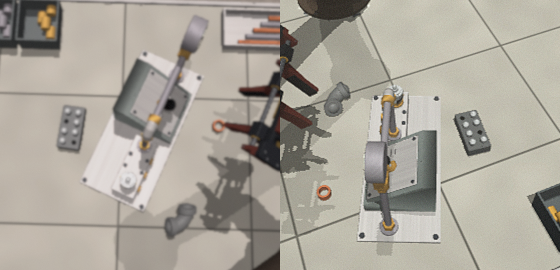

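```bash
cat > ov.py <<'E'
import sys
from h import *
from plant import manip
from scipy.spatial.transform import Rotation as Ro
n=sys.argv[1];cam=sys.argv[2];x0,y0,x1,y1,S=map(int,sys.argv[3:8])
c=load(cam+n);s=manip.read_state();R=Ro.from_euler('xyz',s["orientation"]).as_matrix();p=s["tcp_pos"];w=s["grip_width"]/2
im=cv2.resize(c["color"][y0:y1,x0:x1],None,fx=S,fy=S,interpolation=cv2.INTER_CUBIC)
for x in(.01,-.01):
  for yy in(w,w+.0135,-w,-w-.0135):
    u=(proj(c,p+R@np.array([x,yy,-.0365]))[0]-[x0,y0]+.5)*S
    cv2.circle(im,tuple(int(round(k)) for k in u),2,(0,255,0),-1)
cv2.imwrite(f"pics/ov_{cam}{n}.png",im)
q=(cloud(c)-p)@R
for sg in(1,-1):
    m=(abs(q[...,0])<.03)&(q[...,1]*sg>.01)&(q[...,1]*sg<.07)&(q[...,2]>-.085)&(q[...,2]<.0)&(c["range_z"]>0)
    if m.sum()>5:print(cam,sg,m.sum(),np.percentile(q[m],[2,10,50,90,98],axis=0).tolist())
E
python3 ov.py 16 top 300 120 400 270 5;python3 ov.py 16 scene 90 130 190 230 6
```

```text
top 1 217 [[-0.009040202881857725, 0.028152435755096423, -0.08381508867710831], [-0.005289313310811607, 0.02844520813089284, -0.08035841546239891], [0.009261223701140828, 0.029537375301705214, -0.06169769980918743], [0.01225508972443716, 0.03632350686399348, -0.04081404858679643], [0.013082775957058718, 0.03812721836814918, -0.03752483796768601]]
top -1 166 [[-0.00903494934313813, -0.044592608320746414, -0.08412885435569671], [-0.00480729608932067, -0.04322834178072399, -0.08039045558670663], [0.010770518586362524, -0.04097162192398371, -0.061118546965892265], [0.012425784615155103, -0.034781121125964834, -0.04170927974796103], [0.012875986751506226, -0.03293743690404514, -0.03707699504411116]]
scene 1 330 [[-0.009805857319474922, 0.030820041528148812, -0.0837827780927107], [-0.006496892942415772, 0.034581175512990586, -0.0803193217861387], [0.006764958273322264, 0.03953189195031463, -0.06036508013685547], [0.012390904114450105, 0.04239519757508384, -0.03949721517760987], [0.012940129801656302, 0.043672690061110846, -0.03492839041305133]]
scene -1 327 [[-0.008677758330321216, -0.04010851503520306, -0.08417432593428244], [-0.006115450884260784, -0.03693571085193727, -0.08009450629410021], [0.005946096956001596, -0.0314871424364487, -0.06069313259267957], [0.01224121732435104, -0.030054754410369575, -0.03840611626640201], [0.01346300593326541, -0.02907907178225927, -0.03402362143779838]]
```

View pics/ov_top16.png

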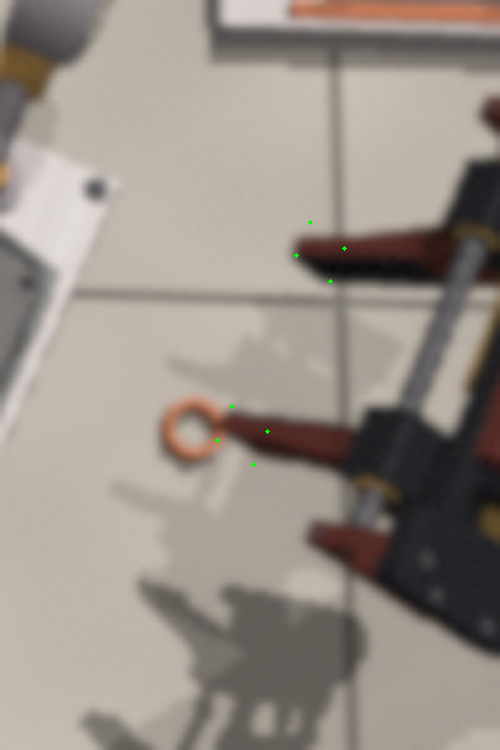

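View pics/ov_scene16.png

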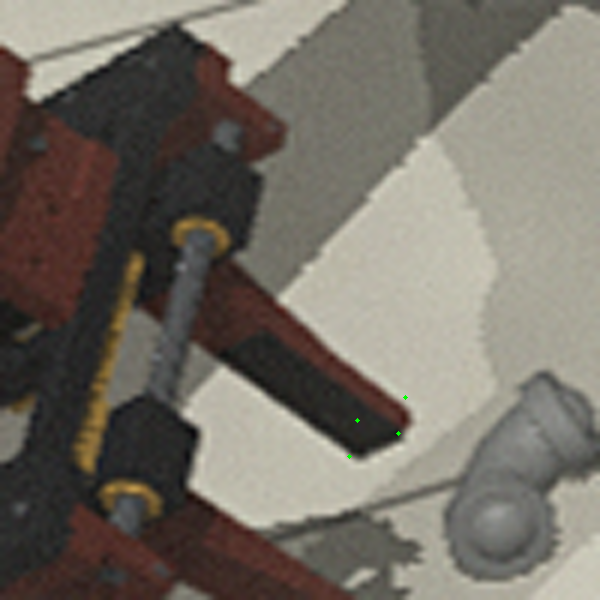

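Emit:
servo_tool --deltas '[[0.35,[1,0,25],0],[0.35,[1,0,25],0],[0.35,[0,1,25],0],[0.35,[0,0,25],0],[0.35,[0,0,23],0],[0.35,[0,0,0],0]]'

```text
clock: 20.65
tcp_pos: [0.6445, -0.0849, 0.1476]
orientation: [3.133, -0.592, 1.176]
force: [0.3, -0.1, 0.0]
grip_width: 0.0591
```

```bash
python3 snap.py 17 top scene;python3 plan.py 40 3; python3 ov.py 17 top 240 120 380 240 5;python3 - <<'E'
from h import *
cv2.imwrite("pics/f17.png",cv2.resize(cv2.imread("pics/scene17.png")[170:300,160:300],None,fx=4,fy=4,interpolation=cv2.INTER_CUBIC))
E
```

```text
20.75 [-0.0706  0.5963  0.6909  1.7318 -1.0211  1.2693  0.6487] [ 0.645  -0.0889  0.1507] [ 3.1288 -0.5908  1.1748] [-0.4142  0.0944 -0.1998] [-0.5089  0.1679  0.0592] 0.059235093567554666
20.75 q [-0.0706  0.5963  0.6909  1.7318 -1.0211  1.2693  0.6487] tcp [ 0.645  -0.0889  0.1507] F [-0.4142  0.0944 -0.1998] M [-0.5089  0.1679  0.0592] w 0.0592
tilt 33.85736849768875 angle to -n 1.2269457448177894 turn to ys -179.560250871947 or 0.4397491280529948 z [ 0.2267  0.5089 -0.8304]
G-K in st x,y,n,ex: -60.29558529566481 -1.8010026950431515 104.00750622402083 -0.7804784549938184
to 40.0 mm along n: tool shift mm [ 2.0771 -2.277  63.9634] world [ 0.0131  0.035  -0.052 ] tcp [ 0.658  -0.0538  0.0987]
to 3.0 mm along n: tool shift mm [  2.8187  -2.5557 100.9549] world [ 0.0214  0.0545 -0.0823] tcp [ 0.6664 -0.0343  0.0684]
tool axes x,y [0.3203 0.7662 0.557 ] [ 0.9198 -0.3923  0.0107] n in tool [-0.02    0.0075 -0.9998]
top 1 148 [[-0.008292830636058417, 0.025717439191181357, -0.08322070396474526], [-0.004429232169010202, 0.025979327424681196, -0.0794753031157632], [0.009684033999138, 0.02697166269575398, -0.06135493208683482], [0.013094137581464547, 0.032998098020737734, -0.03806591967716209], [0.013706732479753327, 0.035788581897316867, -0.03346118077342889]]
top -1 111 [[-0.006665338676243761, -0.04444158289178096, -0.08437687836734051], [-0.0018799888015679684, -0.043059984340854965, -0.08035449220694342], [0.011590167285573202, -0.041011879833797414, -0.05842610399212271], [0.013255190861947439, -0.035362138185779775, -0.03857431028855138], [0.013646392008983781, -0.033421772154665325, -0.034639294998421194]]
```

View pics/ov_top17.png

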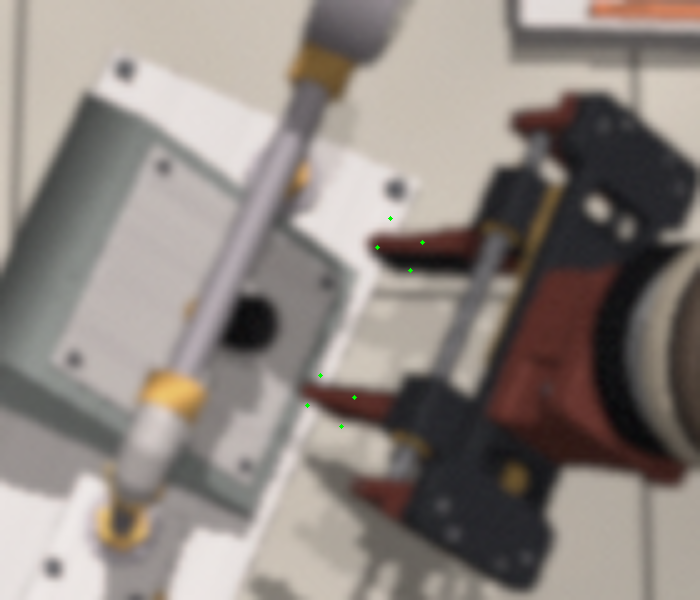

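View pics/f17.png

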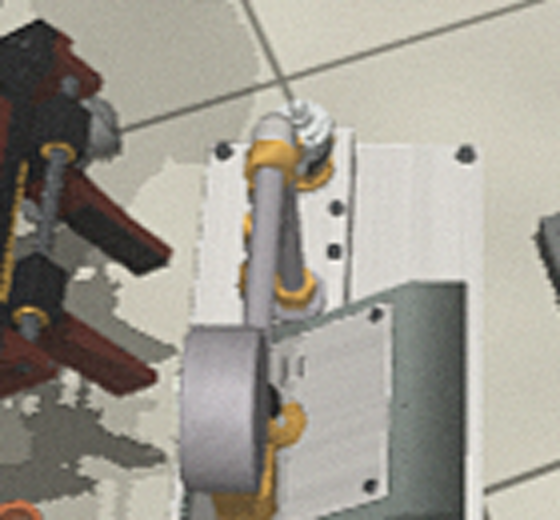

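Emit:
servo_tool --deltas '[[0.2,[0,0,0],0],[0.2,[0,0,0],0]]'

```text
clock: 20.92
tcp_pos: [0.6453, -0.0899, 0.1511]
orientation: [3.127, -0.59, 1.174]
force: [-0.6, -0.5, -0.1]
grip_width: 0.0532
```

```bash
python3 plan.py 40; python3 snap.py 18 top; python3 plan.py 40
```

```text
20.9167 q [-0.0706  0.5957  0.6922  1.7316 -1.0212  1.2684  0.6487] tcp [ 0.6453 -0.0899  0.1511] F [-0.5919 -0.5195 -0.0678] M [-0.494   0.1872 -0.0266] w 0.0532
tilt 33.81077083847236 angle to -n 1.3199562301223198 turn to ys -179.57734700450536 or 0.4226529954946443 z [ 0.2284  0.5074 -0.8309]
G-K in st x,y,n,ex: -61.11468869603347 -2.3937796683724426 104.83884359013437 -1.1983103811838671
to 40.0 mm along n: tool shift mm [ 2.5707 -3.0127 64.7731] world [ 0.0128  0.036  -0.0524] tcp [ 0.6581 -0.0539  0.0987]
tool axes x,y [0.3208 0.7666 0.5563] [ 0.9192 -0.3936  0.0123] n in tool [-0.0209  0.0097 -0.9997]
20.9667 [-0.0706  0.5958  0.6916  1.7319 -1.0212  1.2681  0.6487] [ 0.6452 -0.0896  0.1508] [ 3.1273 -0.5901  1.1745] [-0.2352  0.3945 -0.0311] [-0.4435  0.1478  0.0345] 0.052783480422351724
20.9667 q [-0.0706  0.5958  0.6916  1.7319 -1.0212  1.2681  0.6487] tcp [ 0.6452 -0.0896  0.1508] F [-0.2352  0.3945 -0.0311] M [-0.4435  0.1478  0.0345] w 0.0528
tilt 33.8169543056135 angle to -n 1.3025425376291722 turn to ys -179.57582446909234 or 0.4241755309076609 z [ 0.228   0.5077 -0.8308]
G-K in st x,y,n,ex: -60.80874937850717 -2.215940932487682 104.43142843988622 -1.1101025960293407
to 40.0 mm along n: tool shift mm [ 2.4652 -2.801  64.371 ] world [ 0.0129  0.0357 -0.0521] tcp [ 0.6581 -0.0539  0.0987]
tool axes x,y [0.3207 0.7665 0.5564] [ 0.9193 -0.3933  0.0119] n in tool [-0.0208  0.0092 -0.9997]
```

Emit:
servo_tool --deltas '[[0.15,[1,-1,16],0],[0.15,[1,-1,16],0],[0.15,[0.5,-1,16],0],[0.15,[0,0,12],0],[0.15,[0,0,5],0],[0.15,[0,0,0],0],[0.15,[0,0,0],0],[0.15,[0,0,0],0]]'

```text
clock: 21.63
tcp_pos: [0.6578, -0.0529, 0.0976]
orientation: [3.128, -0.59, 1.174]
force: [-1.0, 0.4, -0.2]
grip_width: 0.0504
```

```bash
python3 snap.py 19 top;python3 plan.py 3; python3 ov.py 19 top 250 130 370 230 6
```

```text
21.6833 [-0.0074  0.6158  0.4984  1.7721 -1.0244  1.1077  0.6394] [ 0.6579 -0.0528  0.0976] [ 3.1283 -0.5903  1.1745] [-0.664  -0.8212 -0.4817] [-0.4886  0.1644 -0.0451] 0.050301140427957934
21.6833 q [-0.0074  0.6158  0.4984  1.7721 -1.0244  1.1077  0.6394] tcp [ 0.6579 -0.0528  0.0976] F [-0.664  -0.8212 -0.4817] M [-0.4886  0.1644 -0.0451] w 0.0503
tilt 33.82877318438116 angle to -n 1.267363790705395 turn to ys -179.5757481432442 or 0.42425185675580224 z [ 0.2271  0.5083 -0.8307]
G-K in st x,y,n,ex: -22.014197793600353 0.6138203928942023 38.59260983292989 0.1484630658078527
to 3.0 mm along n: tool shift mm [ 0.5786  0.3218 35.5921] world [ 0.0086  0.0184 -0.0292] tcp [ 0.6664 -0.0344  0.0684]
tool axes x,y [0.3207 0.7664 0.5566] [ 0.9196 -0.3928  0.011 ] n in tool [-0.0206  0.0082 -0.9998]
top 1 120 [[-0.00933113051918005, 0.01176977081288116, -0.08440160423031992], [-0.006193287633412353, 0.0230038578260532, -0.0811303735050958], [0.00934746633992123, 0.023963619744662646, -0.062179266411383535], [0.011573834217359137, 0.03145778796008157, -0.04090007005933538], [0.012616556024062246, 0.03258873231500079, -0.02612484378159133]]
top -1 104 [[-0.00962140532405899, -0.03805501187613094, -0.08288497884088396], [-0.006490127111965466, -0.0364973538362284, -0.0779510850173328], [0.009485106220588083, -0.03270579525513105, -0.052504003323786214], [0.011725763253497681, -0.011528670713224904, -0.02149053357022721], [0.012360317762834487, -0.010307207124125604, -0.01269159973771043]]
```

View pics/ov_top19.png

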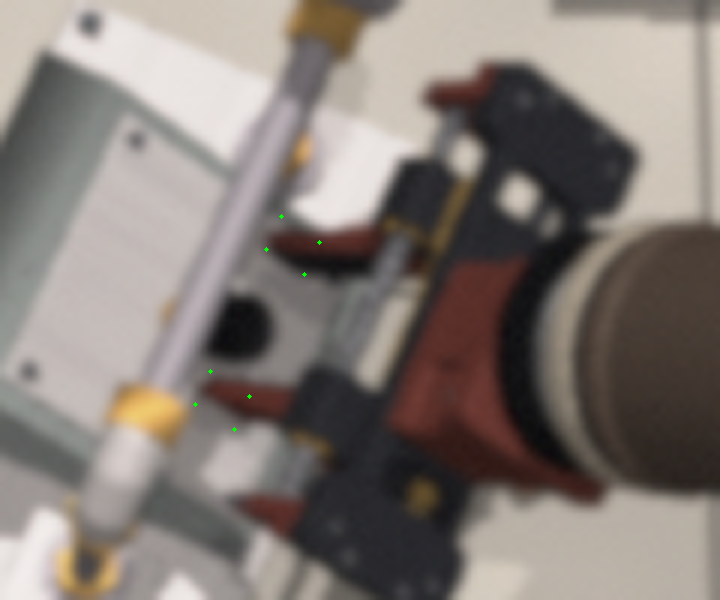

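Emit:
servo_tool --deltas '[[0.15,[0.3,0,8],0],[0.15,[0.3,0,8],0],[0.15,[0,0.3,8],0],[0.15,[0,0,6],0],[0.15,[0,0,4],0],[0.15,[0,0,0],0],[0.15,[0,0,0],0]]'

```text
clock: 22.27
tcp_pos: [0.6655, -0.034, 0.0685]
orientation: [3.131, -0.591, 1.174]
force: [-0.2, 0.7, 0.1]
grip_width: 0.0507
```

```bash
python3 plan.py 3 
```

```text
22.2667 q [ 0.0329  0.6391  0.3932  1.7814 -1.0253  1.0257  0.6345] tcp [ 0.6655 -0.034   0.0685] F [-0.1856  0.6967  0.1115] M [-0.4697  0.1298 -0.0213] w 0.0507
tilt 33.847820889043376 angle to -n 1.208205830478946 turn to ys -179.5944153237327 or 0.40558467626729566 z [ 0.2253  0.5094 -0.8305]
G-K in st x,y,n,ex: -1.7944015647223868 0.8507562724464356 3.177512811598727 0.03435859119247282
to 3.0 mm along n: tool shift mm [-0.0368  0.8494  0.1835] world [ 0.0008 -0.0003 -0.0002] tcp [ 0.6663 -0.0343  0.0684]
tool axes x,y [0.3209 0.7661 0.5569] [ 0.9199 -0.392   0.0091] n in tool [-0.0202  0.0061 -0.9998]
```

Emit:
servo_tool --deltas '[[-1,[0,0.5,0],0],[-1,[0,0,0],0],[-1,[0,0,0],0],[-1,[0,0,0],0],[-1,[0,0,0],0],[-1,[0,0,0],0],[-1,[0,0,0],0]]'

```text
clock: 22.85
tcp_pos: [0.6677, -0.0351, 0.0692]
orientation: [3.126, -0.59, 1.175]
force: [5.7, -0.9, -2.9]
grip_width: 0.0249
```

```bash
python3 plan.py 3 
```

```text
22.85 q [ 0.0326  0.6394  0.394   1.7785 -1.0261  1.0245  0.6341] tcp [ 0.6677 -0.0351  0.0692] F [ 5.7304 -0.9184 -2.8795] M [-0.859  -0.5726 -0.5332] w 0.0249
tilt 33.81582998450592 angle to -n 1.3151105016932434 turn to ys -179.5470826327147 or 0.45291736728529486 z [ 0.2284  0.5075 -0.8308]
G-K in st x,y,n,ex: -1.885711054101878 -1.3268885937843236 3.800623962681353 0.3591974119757901
to 3.0 mm along n: tool shift mm [-0.332  -1.3374  0.7948] world [-0.0012  0.0007 -0.0009] tcp [ 0.6665 -0.0344  0.0683]
tool axes x,y [0.3203 0.7667 0.5564] [ 0.9194 -0.3932  0.0126] n in tool [-0.0208  0.0097 -0.9997]
```

Emit:
servo_tool --deltas '[[-1,[0,1,0],0],[-1,[0,1,0],0],[-1,[0,0,0],0]]'

```text
clock: 23.1
tcp_pos: [0.6676, -0.035, 0.0691]
orientation: [3.131, -0.591, 1.175]
force: [-2.8, -1.2, 4.1]
grip_width: 0.0251
```

```bash
python3 plan.py 3 
```

```text
23.1 q [ 0.0335  0.6418  0.3943  1.7748 -1.0242  1.0296  0.632 ] tcp [ 0.6676 -0.035   0.0691] F [-2.7957 -1.1822  4.1054] M [-0.2476  0.561   0.2427] w 0.0251
tilt 33.86018001890926 angle to -n 1.1918649211983068 turn to ys -179.57531435281405 or 0.42468564718595303 z [ 0.2251  0.5097 -0.8304]
G-K in st x,y,n,ex: -1.896529216749347 -1.4822726596780333 3.7267709523131822 0.2942784393393983
to 3.0 mm along n: tool shift mm [-0.2687 -1.4887  0.7236] world [-0.0013  0.0007 -0.0008] tcp [ 0.6663 -0.0343  0.0684]
tool axes x,y [0.3205 0.7661 0.5571] [ 0.9201 -0.3916  0.0091] n in tool [-0.02    0.0058 -0.9998]
```

Emit:
servo_tool --deltas '[[-1,[0,0,-1],0],[-1,[0,0,-1],0],[-1,[0,0,-1],0],[-1,[0,0,-1],0],[-1,[0,0,0],0]]'

```text
clock: 23.52
tcp_pos: [0.6672, -0.0357, 0.0702]
orientation: [3.131, -0.59, 1.175]
force: [6.6, 2.9, -12.3]
grip_width: 0.0252
```

```bash
cat > pull.py <<'E'
from plant import manip
import numpy as np
s=manip.read_state();yaw=1.1656;t=np.radians(35)
n=np.array([-np.sin(t)*np.cos(yaw),-np.sin(t)*np.sin(yaw),np.cos(t)])
print(s["clock"],"pulled mm",1e3*(s["tcp_pos"]-[.6676,-.0350,.0691])@n,"F along n",s["force"]@n,"F",s["force"],"M",s["torque"],"w",s["grip_width"])
E
python3 pull.py
```

```text
23.5167 pulled mm 1.3646272288206729 F along n -13.10861592341072 F [  6.57919238   2.89153247 -12.32594332] M [-1.09170391 -0.53977106 -0.58810207] w 0.025204306576805266
```

Emit:
servo_tool --deltas '[[-1,[0,0,-1],0],[-1,[0,0,-1],0],[-1,[0,0,0],0]]'

```text
clock: 23.77
tcp_pos: [0.6666, -0.0372, 0.0725]
orientation: [3.131, -0.59, 1.175]
force: [4.7, 2.6, -8.4]
grip_width: 0.0254
```

```bash
python3 pull.py
```

```text
23.7667 pulled mm 4.190136302703698 F along n -9.303893852174333 F [ 4.70649018  2.58381385 -8.39616036] M [-0.87783634 -0.26346009 -0.24737444] w 0.025435661278027422
```

Emit:
servo_tool --deltas '[[-1,[0,0,-1],0],[-1,[0,0,-1],0],[-1,[0,0,0],0]]'

```text
clock: 24.02
tcp_pos: [0.666, -0.0387, 0.0749]
orientation: [3.131, -0.59, 1.175]
force: [2.8, 0.9, -5.5]
grip_width: 0.0251
```

```bash
python3 pull.py
```

```text
24.0167 pulled mm 7.082117912929744 F along n -5.634346579480896 F [ 2.82813529  0.90167959 -5.51740344] M [-0.80240565 -0.00895721 -0.16724771] w 0.02511968549011344
```

Emit:
servo_tool --deltas '[[-1,[0,0,-1],0],[-1,[0,0,-1],0],[-1,[0,0,0],0]]'

```text
clock: 24.27
tcp_pos: [0.6653, -0.0405, 0.0777]
orientation: [3.13, -0.591, 1.174]
force: [-2.3, -1.2, 1.3]
grip_width: 0.0249
```

```bash
python3 pull.py
```

```text
24.2667 pulled mm 10.466977686013257 F along n 2.2348242118638337 F [-2.33931979 -1.18302697  1.32122702] M [-0.42286659  0.60143511  0.2657819 ] w 0.02493764973853727
```

Emit:
servo_tool --deltas '[[-1,[0,0,-1],0],[-1,[0,0,0],0],[-1,[0,0,0],0]]'

```text
clock: 24.52
tcp_pos: [0.6652, -0.0412, 0.0786]
orientation: [3.13, -0.591, 1.174]
force: [-4.4, -2.4, 4.8]
grip_width: 0.0251
```

```bash
python3 pull.py
```

```text
24.5167 pulled mm 11.589340214237565 F along n 6.1936505900981444 F [-4.40894861 -2.44704393  4.76939479] M [-0.31631274  1.03715309  0.54510011] w 0.02506382807719582
```

Emit:
servo_tool --deltas '[[0.15,[0,0,0],0],[0.15,[0,0,0],0],[0.15,[0,0,0],0],[0.15,[0,0,0],0],[0.15,[0,0,0],0],[0.15,[0,0,0],0]]'

```text
clock: 25.02
tcp_pos: [0.6656, -0.0405, 0.0779]
orientation: [3.13, -0.591, 1.175]
force: [-0.6, -0.6, -0.5]
grip_width: 0.0504
```

```bash
python3 pull.py;python3 snap.py 20 top; python3 ov.py 20 top 250 130 370 230 6
```

```text
25.0167 pulled mm 10.570397869756514 F along n 0.06389521448492373 F [-0.62853554 -0.56320856 -0.45791686] M [-0.48622865  0.17633985  0.01879013] w 0.05042848421896453
25.0667 [ 0.0372  0.6302  0.4019  1.771  -1.0117  1.0439  0.6241] [ 0.6655 -0.0405  0.0779] [ 3.1299 -0.5906  1.1746] [ 0.3722 -0.1562  0.2245] [-0.506   0.1418  0.0091] 0.05041518275321944
top 1 353 [[-0.02714945391118328, 0.011708571273857741, -0.08201182466936145], [-0.006549286341330828, 0.017926241688038132, -0.06857670096933027], [0.011012334404381586, 0.02975863744612528, -0.008245537012584738], [0.025632230516684142, 0.05745285700821767, -0.005293500440558056], [0.02940370828645433, 0.06201295739536661, -0.0034573232352259216]]
top -1 370 [[-0.02849499247903833, -0.06653350334989533, -0.08171828013701586], [-0.01089546683459013, -0.06086929835595308, -0.06268695754685742], [0.011792321886018788, -0.03492936676510475, -0.008947950893890794], [0.026088986002366244, -0.013590985699625297, -0.0064694093166225725], [0.02924721559236929, -0.010580699093982304, -0.004686649042044398]]
```

View pics/ov_top20.png

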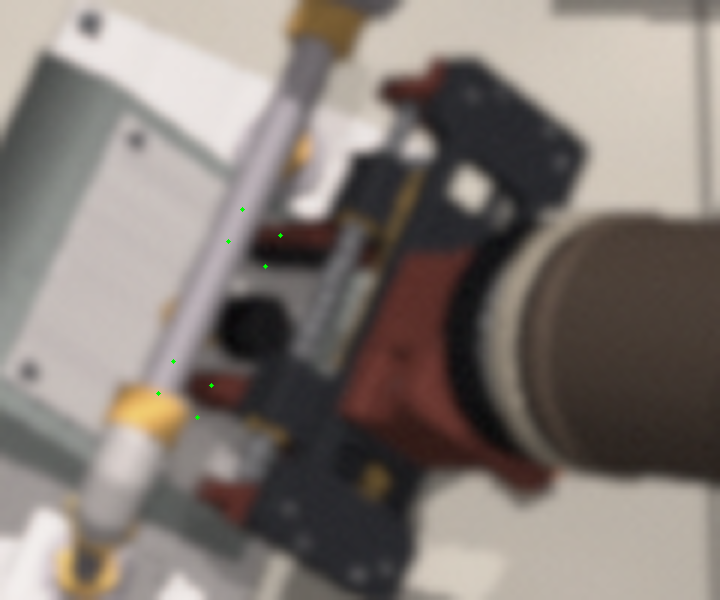

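Emit:
servo_tool --deltas '[[0.15,[0,0,-6],0],[0.15,[0,0,-12],0],[0.15,[0,0,-18],0],[0.15,[0,0,-20],0],[0.15,[0,0,-25],0],[0.15,[0,0,-25],0],[0.15,[0,0,-25],0],[0.15,[0,0,-20],0],[0.15,[0,0,-10],0],[0.15,[0,0,0],0],[0.15,[0,0,0],0]]'

```text
clock: 25.98
tcp_pos: [0.6292, -0.1227, 0.2119]
orientation: [3.129, -0.591, 1.175]
force: [0.1, 0.8, -0.2]
grip_width: 0.0503
```

```bash
python3 pull.py;python3 snap.py 21 top scene; python3 kfit.py top0;python3 kfit.py top21; python3 - <<'E'
from h import *
yaw=1.1656;o=np.array([.6142,-.0128,0])
R=np.array([[np.cos(yaw),-np.sin(yaw),0],[np.sin(yaw),np.cos(yaw),0],[0,0,1]])
t=np.radians(35);n=np.array([-np.sin(t),0,np.cos(t)]);ex=np.array([np.cos(t),0,np.sin(t)])
for k in("top0","top13","top21"):
    c=load(k);q=(cloud(c)-o)@R;d=q@n-.0745;e=q@ex
    m=(c["color"].max(-1)<70)&(abs(q[...,1]+.053)<.009)&(abs(e-.040)<.012)&(d>.03)&(d<.08)
    print(k,m.sum(),"cap height",np.percentile(d[m],[50,75,90]),"px",np.argwhere(m).mean(0)[::-1])
for k in("top21","scene21"):
    b=k.replace("21","0");a=cv2.absdiff(load(k)["color"],load(b)["color"])
cv2.imwrite("pics/f21.png",np.hstack([cv2.imread("pics/top21.png")[80:350,120:400],cv2.imread("pics/scene21.png")[110:380,120:400]]))
p=cloud(load("top21"));d=np.hypot(p[...,0]-.4822,p[...,1]-.0215);m=(d>.011)&(d<.016)&(p[...,2]>.08)&(p[...,2]<.105);print("collar z",p[m][:,2].mean())
E
```

```text
25.9833 pulled mm 171.93082263363485 F along n -0.6682029389251913 F [ 0.11126405  0.84478606 -0.24138713] M [-0.4323959   0.15190735 -0.0140234 ] w 0.05032409364040142
26.0833 [ 0.1105  0.4874  0.4985  1.6596 -0.8511  1.2938  0.5227] [ 0.6289 -0.1213  0.2106] [ 3.1321 -0.5911  1.1746] [-0.3647 -0.2081  0.4568] [-0.5134  0.1767 -0.001 ] 0.050887458215079416
(np.float32(128.04074), 4, 1)
[ 0.0398 -0.0528]
K st [-0.0296 -0.0528  0.1117] world top [ 0.651  -0.0608  0.1117]
(np.float32(349.18875), -3, -3)
[ 0.0328 -0.0568]
K st [-0.0354 -0.0568  0.1077] world top [ 0.6525 -0.0677  0.1077]
top0 70 cap height [0.0433 0.0441 0.0451] px [289.4    184.5143]
top13 71 cap height [0.0428 0.0441 0.0449] px [289.3099 184.5352]
top21 94 cap height [0.0532 0.0554 0.0562] px [291.2553 184.5106]
collar z 0.0930061105287333
```

View pics/f21.png

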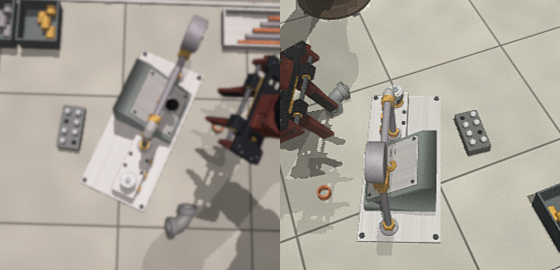

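View pics/k_top21.png

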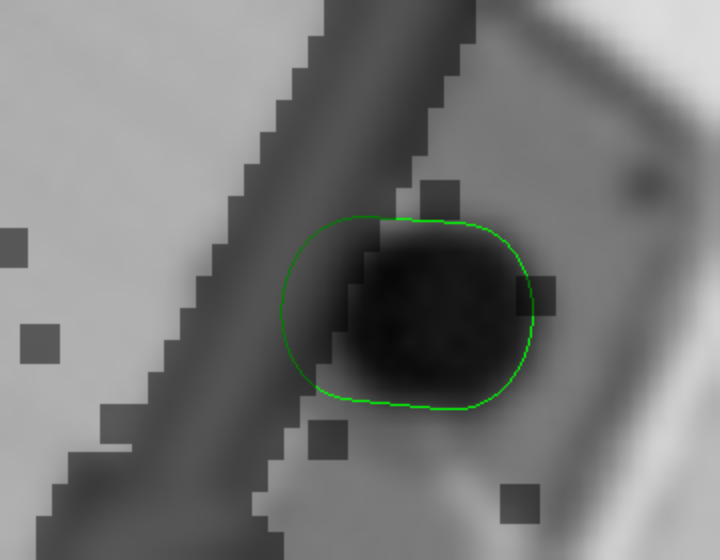

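```bash
python3 - <<'E'
from plant import manip
print(manip.sign_off())
E
```

```text
the job is handed in; nothing more can be done
None
```

The collar is turned to its stop and the selector rod is out at its middle click. I released the knob, backed the arm off and handed the job in at about 26 s. No verdict was reported, so this rests on my own checks.

**Collar:** I gripped it at 35 mm opening and turned it clockwise. The wrist torque then rose to about 0.45 N m and the jaws slipped, so it was against its stop. The cameras show the collar top 2–2.5 mm lower and the stub 3–4 mm lower, against the 3 mm you gave for a full lock.

**Rod:**
- **Pull:** I pulled it in 1 mm steps to 11.6 mm by the arm's reading. The knob was then pushing the tool outwards, so the rod had not passed the middle, and I let go.
- **After release:** the depth image puts the knob about 11.2 mm further out than at the start, which agrees with 12 mm within the image's accuracy. An outline fit of the knob at its new position was poor, so I did not rely on it.

**Surroundings:** the last pictures show the elbow, plug holder and ferrule where they were, and the arm clear of the station with no force on it.

These did not match the text or went wrong on the way:
- **Fingertips:** they sit about 36.5 mm behind the reported TCP. I saw this in both cameras and allowed for it in every grasp.
- **Pipe contact:** on the first descent to the collar the gripper's body touched the pipe's left leg, reading about 8 N. I backed off and turned the gripper the other way.
- **Tilting the tool:** the moves cannot tilt the tool. I got the 34° lean for the knob by pushing the arm upwards against the limit of joint 6, which read up to 1.8525 against the stated 1.85. Joint 2 also touched its lower limit, reading -0.2908 against -0.29. Both are within the rounding of the stated ranges.

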